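Unstack the coin boxes into their cradles

ROBOT

A 7-joint arm with a two-finger parallel gripper is mounted at the origin on the work surface. World frame = base frame: x ahead of the robot, y to its left, z up, the work surface at z = 0. Lengths are in m, angles in rad, forces in N, time in s.
With the tool pointing down it reaches from about 0.4 to 0.875 m from the base axis. Payload 19.3 kg.
Tool frame: the origin (TCP) lies between the finger pads; the fingertips stand 17 mm ahead of it and the grasp point (between the pads) lies 2 mm behind it (bot.tips_ahead is the z of the fingertips in the tool frame, in m); z points along the fingers, y is the direction in which the jaws open and shut (so a half turn about z gives the same grasp; the last joint's range is limited). The gripper opens to 85 mm and grips with 20 to 120 N. Pads are 22 mm wide; open, the fingers measure 114 mm over their backs; the gripper's body (76 mm by 85 mm) begins 54 mm behind the grasp point. The pads swing forward as they close: fully open they stand 13 mm farther back than shut.
Start: joints at [1.124, 0.521, -0.036, 1.599, 0.021, 1.021, -0.113], TCP at [0.23, -0.581, 0.248] pointing down, gripper open.
Joint ranges: [-2.91, 2.91], [-0.3, 2.13], [-1.5, 1.42], [0.17, 2.43], [-1.26, 4.41], [0.16, 1.93], [-2.52, 2.52]. Speed limits (rad/s): [1.89, 1.89, 2.39, 2.39, 3.01, 3.01, 3.01].

INTERFACE

Orientations are given as [roll, pitch, yaw] about the fixed x, y, z axes, in that order (R = Rz(yaw) Ry(pitch) Rx(roll)).
In Python, from workcell import telemetry, cams, job, bot gives the robot as it stands.
- The arm moves only by the tool arm_command, never from a script. Its argument "deltas" is a list of rows, each a list of 7 numbers: the opening, from -1 (shut) to 1 (fully open), so that 0 is half open, then the shift along the tool's x, y, z normalised to -1 to 1, where 1 is 150 mm, then the turn, a rotation vector about the tool's x, y, z normalised to -1 to 1, where 1 is 45 degrees. In form: [[hand, tx, ty, tz, rx, ry, rz], ...]. A call has 1 to 8 rows; each row is the pose to reach, as a shift and turn from the pose commanded when the call began, along the tool's axes at that moment; what a row does not reach only later rows make up. A row lasts 1/8 s, in which the tool goes at most 62.5 mm and 10.7 degrees, less where a joint would pass 70% of its speed; a pose out of reach is approached as far as the arm can. A call with a number of a shift or a turn outside -1 to 1 is refused whole. A call with a gripper value outside its range is refused whole. The fingers move at their own pace and stop on an object; "newtons" is the grip in N (left out, the last holds). Time passes only in rows, so rows that repeat a pose let the fingers close. It gives the time, the measured TCP pose, the force and the opening at its end, in the units of the state.
- telemetry.observe(): the state, without advancing time (a new reading comes with each control period).
- cams.grab_frame(name): name is "side" or "top"; returns the picture (384x512x3 uint8, blue, green, red); there is no depth.
- cams.get_calibration(name): a dict with "fx", "fy", "cx", "cy" (pixels), "R" (3x3) and "t" (3): a world point X has camera coordinates R X + t. Camera axes: x right, y down, z forward; pixel columns grow to the right and rows downward; lengths in m; the calibration is good to about 2 mm. A picture is of the moment at which its call begins. get_calibration takes no time and is no camera call.
- job.job_done(): hands the job in, once; it reports no verdict.
The state is a dict: "clock": time; "qpos": joint angles; "qd": joint speeds; "joint_efforts": joint torques, N m; "position": TCP position; "tool_rot": TCP orientation; "force": force on the tool from outside, world axes, zero at the start; "moment": the same for the moment, N m; "grip_width": finger opening in m.
Only numpy, scipy, OpenCV 4.12 (cv2) and the standard library are available. Lean on these libraries where they do the work, as an engineer would, in place of code of your own. Each camera call takes 0.05 s, during which the arm holds its last target.

TASK

The emptied coin boxes of the laundry machines stand in a stack on the folding counter. Take the stack apart from the top down, one box at a time, and set each box upright and flat inside the lip of the cradle made for its shape and size. Set the boxes down gently, never dropping them or tipping them over, and leave the mug and the detergent bottle where they stand.

Things in the scene. Friction and masses are not known exactly. Their poses are not given: they have to be found in the camera images.
- small_box: small lidded steel coin box with a dark coin slot in its top, 28 (x) x 50 (y) x 36 (z) mm, about 0.12 kg. Top of the stack at the start, turned up to 1 rad either way from the round box. Origin: centre of its underside, z up.
- round_box: round lidded steel coin box (upright cylinder), 54 mm across, 40 mm high, about 0.2 kg. Second from the top of the stack. Origin: centre of its underside, z up.
- square_box: square lidded steel coin box, 64 x 64 x 40 (z) mm, about 0.3 kg. Third from the top, standing on the long box up to 20 mm off its middle. Origin: centre of its underside, z up; sides along x and y.
- long_box: long lidded steel coin box, 64 (x) x 130 (y) x 40 (z) mm, about 0.45 kg. Bottom of the stack, standing on the counter. Origin: centre of its underside, z up.
- small_cradle: smallest rectangular grey plastic cradle with a black floor, outside 54 (x) x 76 (y) mm. Fixed to the counter. Origin: centre of its underside, z up; its floor is 5 mm above the counter, its 5 mm wide lip rises 10 mm above the counter, and the 44 x 66 mm inside leaves the small box 8 mm of play all round. The box's long side lies along the cradle's y.
- round_cradle: round grey plastic cradle with a black floor, 80 mm across. Fixed to the counter. Origin: centre of its underside, z up; its floor is 5 mm above the counter, its 5 mm wide lip rises 10 mm above the counter, and the 70 mm circle inside leaves the round box 8 mm of play all round. It is round: yaw does not matter.
- square_cradle: square grey plastic cradle with a black floor, outside 90 x 90 mm. Fixed to the counter. Origin: centre of its underside, z up; its floor is 5 mm above the counter, its 5 mm wide lip rises 10 mm above the counter, and the 80 x 80 mm inside leaves the square box 8 mm of play all round. The box's sides lie along the cradle's x and y, any way round.
- long_cradle: long grey plastic cradle with a black floor, outside 90 (x) x 156 (y) mm. Fixed to the counter. Origin: centre of its underside, z up; its floor is 5 mm above the counter, its 5 mm wide lip rises 10 mm above the counter, and the 80 x 146 mm inside leaves the long box 8 mm of play all round. The box's long side lies along the cradle's y.
- mug: white mug, 76 mm across, 85 mm high, handle at its +y side, standing on the counter between the cradles. Origin: centre of its underside. A bystander.
- detergent: white detergent bottle with a blue cap, 72 mm across, 200 mm high, standing at the left of the work. Origin: centre of its underside. A bystander.

How it is judged:
On the way, in this order (a step that is already met when the one before it is completed fails the run):
1. the small box sits flat in its own cradle (horizontal distance between small_box and small_cradle below 0.014 m and z of small_box in the frame of small_cradle between 0.002 and 0.008 m and angle between small_box's own z axis and vertical below 0.06 rad and linear speed of small_box below 0.03 m/s), for 0.2 s.
2. the round box sits flat in its own cradle (horizontal distance between round_box and round_cradle below 0.014 m and z of round_box in the frame of round_cradle between 0.002 and 0.008 m and angle between round_box's own z axis and vertical below 0.06 rad and linear speed of round_box below 0.03 m/s), for 0.2 s.
3. the square box sits flat in its own cradle (horizontal distance between square_box and square_cradle below 0.014 m and z of square_box in the frame of square_cradle between 0.002 and 0.008 m and angle between square_box's own z axis and vertical below 0.06 rad and linear speed of square_box below 0.03 m/s), for 0.2 s.
4. the long box sits flat in its own cradle (horizontal distance between long_box and long_cradle below 0.014 m and z of long_box in the frame of long_cradle between 0.002 and 0.008 m and angle between long_box's own z axis and vertical below 0.06 rad and linear speed of long_box below 0.03 m/s), for 0.2 s.
At the end, for the whole second after the job is handed in: Each box stands in the cradle of its own shape and size: centre within 14 mm of the cradle's centre, underside on the cradle's floor (2 to 8 mm above the cradle's underside), upright within 0.06 rad, at rest and released (all of step 1 and all of step 2 and all of step 3 and all of step 4); the robot touches nothing.
It fails at once if a box is tipped over (more than 0.5 rad) (angle between any of small_box, round_box, square_box, long_box's own z axis and vertical above 0.5 rad).
It fails at once if a box is dropped or slammed into its cradle (faster than 0.5 m/s within 20 mm of the cradle's centre and 20 mm of its floor) ((horizontal distance between small_box and small_cradle below 0.02 m and z of small_box in the frame of small_cradle below 0.025 m and linear speed of small_box above 0.5 m/s) or (horizontal distance between round_box and round_cradle below 0.02 m and z of round_box in the frame of round_cradle below 0.025 m and linear speed of round_box above 0.5 m/s) or (horizontal distance between square_box and square_cradle below 0.02 m and z of square_box in the frame of square_cradle below 0.025 m and linear speed of square_box above 0.5 m/s) or (horizontal distance between long_box and long_cradle below 0.02 m and z of long_box in the frame of long_cradle below 0.025 m and linear speed of long_box above 0.5 m/s)).
It fails at once if the mug or the detergent bottle is pushed more than 20 mm or tipped (distance of any of mug, detergent from where it was at the start of the episode above 0.02 m or angle between any of mug, detergent's own z axis and vertical above 0.3 rad).
It also fails if it takes over 120 s, if anything falls off the work surface, if the arm or the gripper's body presses on something with over 40 N, if the wrist force passes 120 N, or if a joint passes its speed limit or range.

## Working session

There is one attempt and no reset: what is moved stays moved. The work goes in short steps, Python scripts to look and compute and a tool call to move; the robot and the scene stay as the last step left them, time stands still between calls to the robot, and variables do not carry over. Pictures are saved under pics/ and viewed, and the job is handed in when it is done.

Besides the shell and the picture viewer there is one more tool, called after "Emit:" by a JSON object that holds its "method" and its "body". arm_command: Moves the arm, as the interface text tells. Its arguments: {"type":"object","properties":{"deltas":{"type":"array","items":{"type":"array","items":{"type":"number"}}},"newtons":{"type":"number"}},"required":["deltas"]}

```bash
ls; mkdir -p pics; python3 - <<'E'
from workcell import telemetry, cams, job, bot
import cv2
print(telemetry.observe())
for n in("side","top"):
    cv2.imwrite(f"pics/{n}0.png",cams.grab_frame(n)); print(n,cams.get_calibration(n))
E
```

```text
pics
{'clock': 0.0, 'qpos': array([ 1.12377931,  0.52199184, -0.03633515,  1.599956  ,  0.02117297,
        1.0211075 , -0.11276903]), 'qd': array([-0.00112743, -0.00101887, -0.00015492, -0.0006973 ,  0.00026419,
        0.00043336,  0.00169897]), 'joint_efforts': array([-1.63172463e-03, -9.27126145e+01,  1.97983079e+00, -3.69941461e+01,
        1.78298238e-02,  8.38020234e-03, -1.91247926e-05]), 'position': array([ 0.22984739, -0.58088366,  0.24775807]), 'tool_rot': array([-3.14051476e+00,  4.92472167e-05,  3.76829688e-01]), 'force': array([-0.4058497 , -0.50552522, -0.02641803]), 'moment': array([-0.01772716, -0.00819361, -0.01794136]), 'grip_width': 0.0853193532814882}
side {'fx': 404.460324533351, 'fy': 404.460324533351, 'cx': 261.4718655919973, 'cy': 198.9663548819075, 'R': array([[-0.90884218, -0.41713416,  0.0022324 ],
       [-0.20922906,  0.45122053, -0.8675386 ],
       [ 0.36087268, -0.78892276, -0.49736484]]), 't': array([0.53473024, 0.14695272, 0.87991648])}
top {'fx': 484.88894249384936, 'fy': 484.88894249384936, 'cx': 264.7499562626678, 'cy': 195.26087589053998, 'R': array([[-0.02246185, -0.99948323, -0.02299427],
       [-0.99132524,  0.02524594, -0.12898415],
       [ 0.129498  ,  0.01989757, -0.99138002]]), 't': array([0.10501766, 0.54481115, 1.0830105 ])}
```

View pics/side0.png

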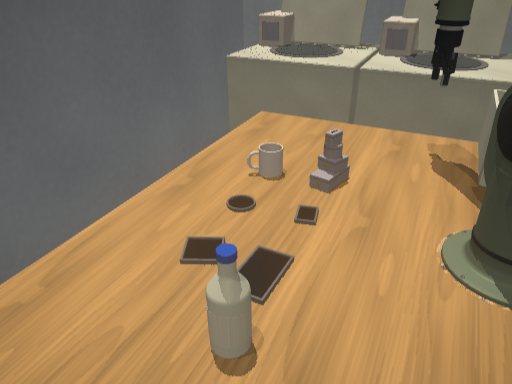

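View pics/top0.png

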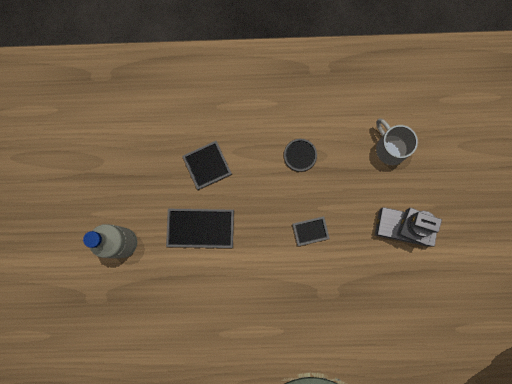

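```bash
cat > h.py <<'E'
import numpy as np, cv2
from workcell import telemetry, cams, job, bot
def ray(n,px,z):
    c=cams.get_calibration(n); R=c['R']; o=-R.T@c['t']
    d=R.T@np.array([(px[0]-c['cx'])/c['fx'],(px[1]-c['cy'])/c['fy'],1.])
    return o+d*(z-o[2])/d[2]
def proj(n,X):
    c=cams.get_calibration(n); p=c['R']@np.asarray(X,float)+c['t']
    return np.array([c['fx']*p[0]/p[2]+c['cx'],c['fy']*p[1]/p[2]+c['cy']])
def crop(n,img,x0,y0,w,h,s,out):
    cv2.imwrite(out,cv2.resize(img[y0:y0+h,x0:x0+w],None,fx=s,fy=s,interpolation=cv2.INTER_CUBIC))
E
python3 - <<'E'
from h import *
t=cv2.imread('pics/top0.png'); s=cv2.imread('pics/side0.png')
crop('top',t,365,180,90,75,8,'pics/c_top.png'); crop('side',s,295,120,65,75,8,'pics/c_side.png')
# cradles: dark floor in top
hsv=cv2.cvtColor(t,cv2.COLOR_BGR2HSV)
m=((t.max(2)<60)).astype(np.uint8)*255; m[:60]=0; m[340:]=0
n,l,st,ce=cv2.connectedComponentsWithStats(m)
for i in range(1,n):
    if st[i,4]<200: continue
    cs,_=cv2.findContours((l==i).astype(np.uint8),cv2.RETR_EXTERNAL,cv2.CHAIN_APPROX_NONE)
    c=max(cs,key=cv2.contourArea).reshape(-1,2)
    W=np.array([ray('top',p,0.005)[:2] for p in c])
    r=cv2.minAreaRect((W*1000).astype(np.float32))
    (a,b),(w,h),g=r; pts=cv2.boxPoints(r); e=pts[1]-pts[0]; f=pts[2]-pts[1]
    L=e if np.linalg.norm(e)>np.linalg.norm(f) else f
    print(st[i],ce[i].round(1),'ctr',ray('top',ce[i],.005)[:2].round(4),'rect',np.round(r[0],1),np.round(r[1],1),'long dir deg',np.degrees(np.arctan2(L[1],L[0])).round(1))
for z in(.156,.12,.08,.04): print(z,ray('top',(425,222),z))
E
```

```text
[286 140  29  29 646] [300.2 154.1] ctr [0.6485 0.0055] rect [649.    5.9] [67.  68.5] long dir deg -2.0
[ 185  144   43   42 1066] [206.5 164.3] ctr [0.6297 0.2308] rect [629.9 230.8] [79.2 79.3] long dir deg -66.3
[375 208  55  40 389] [398.6 231.9] ctr [ 0.457  -0.2182] rect [ 471.8 -231.7] [129.5  85.8] long dir deg 75.8
[ 169  211   62   34 2076] [199.5 227.6] ctr [0.4782 0.2483] rect [478.7 248.5] [145.4  78. ] long dir deg 88.7
[407 212  29  27 229] [415.7 226.3] ctr [ 0.4692 -0.2587] rect [ 466.9 -264.8] [64.1 45. ] long dir deg 40.5
[296 219  30  24 495] [310.6 230.5] ctr [ 0.4651 -0.0131] rect [465.1 -13.4] [42.4 64.4] long dir deg -78.4
0.156 [ 0.46855045 -0.23453606  0.156     ]
0.12 [ 0.47096245 -0.24559369  0.12      ]
0.08 [ 0.47364245 -0.25787995  0.08      ]
0.04 [ 0.47632245 -0.2701662   0.04      ]
```

View pics/c_top.png

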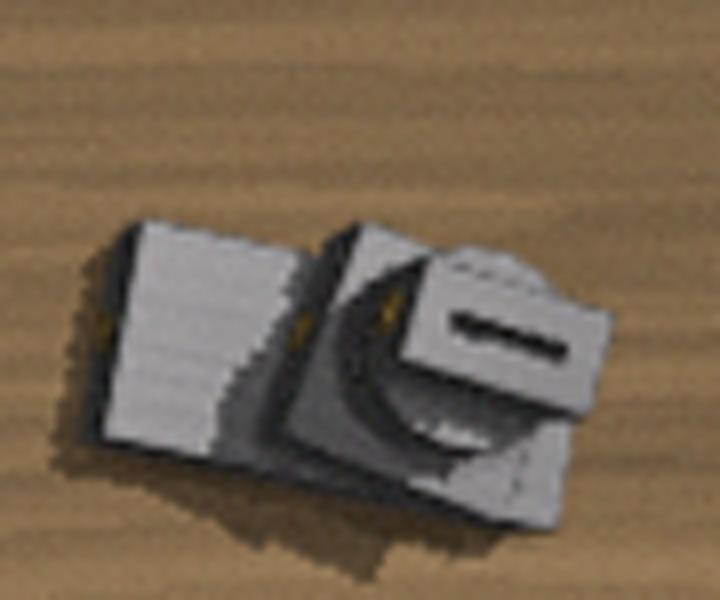

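View pics/c_side.png

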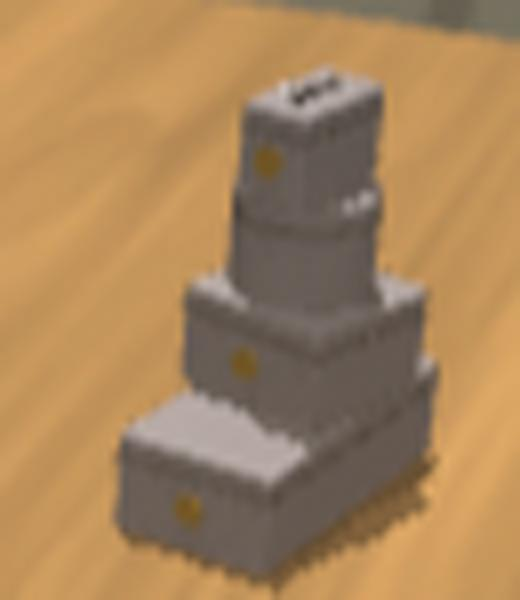

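```bash
python3 - <<'E'
from h import *
def f(z,P,n='top',o=(365,180)):
    W=np.array([ray(n,((p[0]+.5)/8-.5+o[0],(p[1]+.5)/8-.5+o[1]),z)[:2] for p in P])*1000
    d=np.roll(W,-1,0)-W
    print(z,W.round(1).tolist(),'c',W.mean(0).round(1),'len',np.linalg.norm(d,axis=1).round(1),'ang',np.degrees(np.arctan2(d[:,1],d[:,0])).round(1))
f(.156,[(430,255),(612,313),(590,418),(402,358)])
f(.156,[(248,105),(325,68),(383,85),(312,125)],'side',(295,120))
f(.08,[(358,222),(285,435),(556,528)])
f(.08,[(187,290),(320,345),(427,293)],'side',(295,120))
f(.04,[(142,222),(107,437)])
f(.04,[(122,440),(275,490),(435,370)],'side',(295,120))
E
```

```text
0.156 [[490.4, -222.4], [474.5, -267.3], [448.0, -260.0], [464.4, -213.7]] c [ 469.3 -240.9] len [47.6 27.4 49.1 27.5] ang [-109.5  164.5   70.6  -18.5]
0.156 [[487.9, -217.0], [473.5, -265.7], [449.7, -257.3], [461.8, -207.4]] c [ 468.2 -236.9] len [50.8 25.3 51.3 27.8] ang [-106.5  160.4   76.3  -20.2]
0.08 [[506.7, -225.8], [448.9, -202.5], [422.0, -274.1]] c [ 459.2 -234.1] len [62.3 76.5 97.5] ang [ 158.  -110.6   29.7]
0.08 [[505.8, -220.2], [447.9, -193.7], [424.6, -255.0]] c [ 459.5 -223. ] len [63.7 65.6 88.4] ang [ 155.4 -110.8   23.2]
0.04 [[512.2, -175.7], [451.3, -162.6]] c [ 481.7 -169.1] len [62.3 62.3] ang [167.8 -12.2]
0.04 [[511.2, -169.2], [449.3, -154.2], [422.5, -276.4]] c [ 461. -200.] len [ 63.7 125.1 139.1] ang [ 166.3 -102.4   50.4]
```

```bash
cat > plan.py <<'E'
import sys
from h import *
from scipy.spatial.transform import Rotation as Ro
def plan(x,y,z,yaw):
    o=telemetry.observe(); R=Ro.from_euler('xyz',o['tool_rot'])
    T=Ro.from_euler('xyz',[np.pi,0,np.radians(yaw)])
    d=R.inv().apply(np.array([x,y,z])-o['position'])/.15
    r=(R.inv()*T).as_rotvec()/(np.pi/4)
    print('t %.2f'%o['clock'],'pos',o['position'].round(4),'rpy',np.degrees(o['tool_rot']).round(1),'w',round(o['grip_width'],4),'q',o['qpos'].round(2))
    print('F',o['force'].round(1),'shift',d.round(3),'turn',r.round(3))
if __name__=='__main__': plan(*map(float,sys.argv[1:5]))
E
python3 plan.py .469 -.239 .22 71.5; python3 -c "
from h import *
print(bot.tips_ahead,[a for a in dir(bot) if a[0]!='_'])
print(ray('top',(120,245),.0),ray('top',(398,150),0.0))"
```

```text
t 0.10 pos [ 0.2298 -0.5809  0.2478] rpy [-179.9    0.    21.6] w 0.0855 q [ 1.12  0.52 -0.04  1.6   0.02  1.02 -0.11]
F [ 0.1 -0.3  1.2] shift [ 2.321 -1.533  0.187] turn [-1.000e-03 -0.000e+00 -1.109e+00]
0.017 ['IKError', 'tips_ahead']
[0.44185206 0.43830626 0.        ] [ 0.65324835 -0.22938377  0.        ]
```

Emit:
{"method": "arm_command", "body": {"deltas": [[1,0.3,-0.2,0,0,0,-0.15],[1,0.6,-0.4,0,0,0,-0.3],[1,0.9,-0.6,0,0,0,-0.45],[1,0.9,-0.6,0,0,0,-0.55],[1,0.9,-0.6,0,0,0,-0.55]]}}

```text
clock: 0.72
position: [0.3223, -0.4477, 0.2482]
tool_rot: [-3.141, 0.0, 0.809]
force: [-0.1, 0.3, 0.2]
grip_width: 0.0855
```

```bash
python3 plan.py .469 -.239 .22 71.5
```

```text
t 0.72 pos [ 0.3223 -0.4477  0.2482] rpy [-180.     0.    46.3] w 0.0855 q [ 0.97  0.41 -0.17  1.79  0.09  0.95 -0.  ]
F [-0.1  0.3  0.2] shift [ 1.681 -0.253  0.188] turn [-0.    -0.    -0.559]
```

Emit:
{"method": "arm_command", "body": {"deltas": [[1,0.3,-0.05,0,0,0,-0.2],[1,0.6,-0.1,0,0,0,-0.4],[1,0.9,-0.13,0,0,0,-0.56],[1,0.9,-0.13,0,0,0,-0.56],[1,0.9,-0.13,0,0,0,-0.56]]}}

```text
clock: 1.35
position: [0.4008, -0.3376, 0.2481]
tool_rot: [-3.141, 0.0, 1.245]
force: [-0.0, -0.5, 0.0]
grip_width: 0.0852
```

```bash
python3 plan.py .469 -.239 .22 71.5
```

```text
t 1.35 pos [ 0.4008 -0.3376  0.2481] rpy [-180.     0.    71.3] w 0.0852 q [ 0.83  0.38 -0.32  1.85  0.14  0.94  0.12]
F [-0.  -0.5  0. ] shift [0.768 0.221 0.187] turn [-0.001  0.    -0.004]
```

Emit:
{"method": "arm_command", "body": {"deltas": [[0.3,0.25,0.07,0,0,0,0],[0.3,0.5,0.15,0.05,0,0,0],[0.3,0.77,0.22,0.1,0,0,0],[0.3,0.77,0.22,0.15,0,0,0],[0.3,0.77,0.22,0.19,0,0,0],[0.3,0.77,0.22,0.19,0,0,0]]}}

```text
clock: 2.1
position: [0.4684, -0.239, 0.2194]
tool_rot: [-3.141, 0.0, 1.246]
force: [0.2, 0.3, 0.1]
grip_width: 0.0551
```

```bash
python3 plan.py .469 -.239 .144 71.5; python3 - <<'E'
from h import *
crop('top',cams.grab_frame('top'),350,150,110,110,5,'pics/a_t.png'); crop('side',cams.grab_frame('side'),280,60,90,140,4,'pics/a_s.png')
a=cv2.imread('pics/a_t.png');b=cv2.imread('pics/a_s.png');h=560;p=lambda i:cv2.copyMakeBorder(i,0,h-i.shape[0],0,0,cv2.BORDER_CONSTANT)
cv2.imwrite('pics/a.png',np.hstack([p(a)[:, :430],p(b)]))
E
```

```text
t 2.10 pos [ 0.4684 -0.239   0.2194] rpy [-179.9    0.    71.4] w 0.0551 q [ 0.62  0.42 -0.34  1.88  0.18  0.88 -0.14]
F [0.2 0.3 0.1] shift [0.001 0.004 0.502] turn [-0.001  0.    -0.003]
```

View pics/a.png

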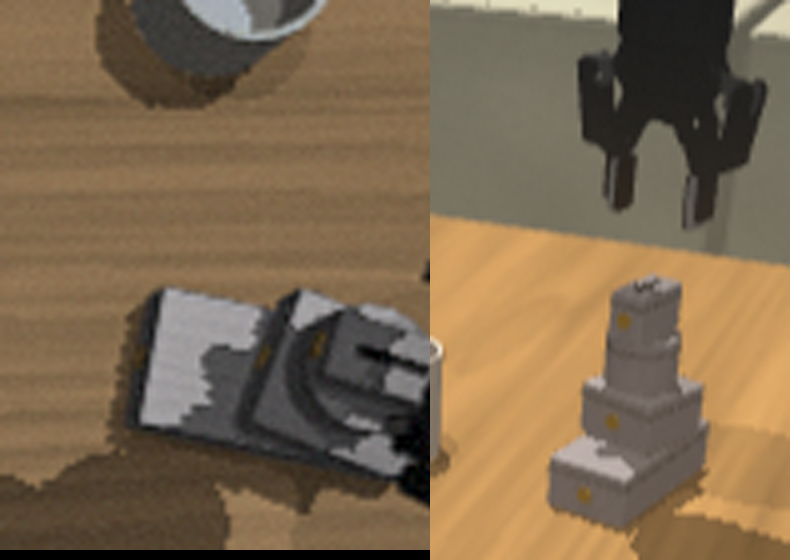

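The gripper is centred over the small box: tips at about x=658 in the side crop and box at 645, with the jaws astride its narrow side. I'm descending.

Emit:
{"method": "arm_command", "body": {"deltas": [[0.3,0,0,0.15,0,0,0],[0.3,0,0,0.3,0,0,0],[0.3,0,0,0.4,0,0,0],[0.3,0,0,0.5,0,0,0],[0.3,0,0,0.5,0,0,0],[0.3,0,0,0.5,0,0,0]], "newtons": 30}}

```text
clock: 2.95
position: [0.4696, -0.2377, 0.1453]
tool_rot: [3.141, 0.0, 1.249]
force: [-1.5, -0.6, 0.8]
grip_width: 0.0556
```

Emit:
{"method": "arm_command", "body": {"deltas": [[0,0,0,0,0,0,0],[-0.2,0,0,0,0,0,0],[-0.4,0,0,0,0,0,0],[-0.6,0,0,0,0,0,0],[-0.8,0,0,0,0,0,0],[-0.8,0,0,0,0,0,0]], "newtons": 30}}

```text
clock: 3.7
position: [0.4696, -0.2377, 0.1452]
tool_rot: [3.141, 0.0, 1.248]
force: [-1.6, -0.1, 5.9]
grip_width: 0.0275
```

```bash
cat > snap.py <<'E'
import sys
from h import *
# snap.py name tx ty sx sy : two crops 100x100 x4
n,tx,ty,sx,sy=sys.argv[1],*map(int,sys.argv[2:6])
I=[]
for c,x,y in(('top',tx,ty),('side',sx,sy)):
    im=cams.grab_frame(c); cv2.imwrite(f'pics/{n}_{c}.png',im)
    x=min(max(x-50,0),412);y=min(max(y-60,0),264)
    I.append(cv2.resize(im[y:y+120,x:x+100],None,fx=4,fy=4,interpolation=cv2.INTER_CUBIC)); print(c,'crop origin',x,y)
cv2.imwrite(f'pics/{n}.png',np.hstack(I))
E
python3 snap.py b 420 220 330 130;python3 plan.py .469 -.239 .144 71.5
```

```text
top crop origin 370 160
side crop origin 280 70
t 3.80 pos [ 0.4696 -0.2377  0.1452] rpy [180.    0.   71.5] w 0.0274 q [ 0.59  0.52 -0.32  1.94  0.24  0.71 -0.19]
F [-0.4  0.7  5.8] shift [-0.01  -0.001  0.008] turn [0.001 0.    0.001]
```

View pics/b.png

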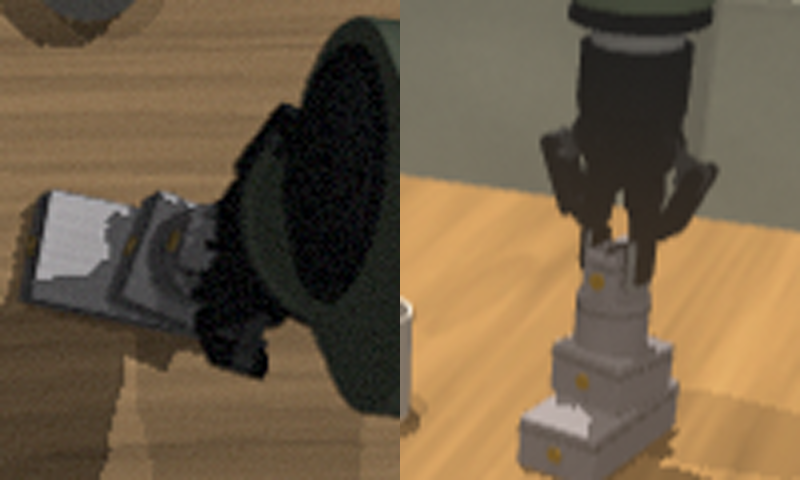

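Small box gripped (opening 27.4 mm); the pads straddle it in the side view. I'm lifting, and cross-checking the cradles from the side camera.

Emit:
{"method": "arm_command", "body": {"deltas": [[-0.8,0,0,-0.05,0,0,0],[-0.8,0,0,-0.15,0,0,0],[-0.8,0,0,-0.3,0,0,0],[-0.8,0,0,-0.4,0,0,0],[-0.8,0,0,-0.4,0,0,0]]}}

```text
clock: 4.42
position: [0.4698, -0.2379, 0.206]
tool_rot: [3.139, 0.0, 1.248]
force: [-0.1, -0.5, -1.6]
grip_width: 0.0275
```

```bash
python3 - <<'E'
from h import *
for n,ref in(('side','pics/side0.png'),('top','pics/top0.png')):
    im=cv2.imread(ref); m=(im.max(2)<(70 if n=='side' else 60)).astype(np.uint8)
    if n=='side': m[:185]=0; m[:,330:]=0; m[:,:160]=0
    else: m[:60]=0;m[340:]=0;m[:,350:]=0
    k,l,st,ce=cv2.connectedComponentsWithStats(m)
    for i in range(1,k):
        if st[i,4]<80: continue
        cs,_=cv2.findContours((l==i).astype(np.uint8),cv2.RETR_EXTERNAL,cv2.CHAIN_APPROX_NONE)
        W=np.array([ray(n,p,.005)[:2] for p in max(cs,key=cv2.contourArea).reshape(-1,2)])*1000
        r=cv2.minAreaRect(W.astype(np.float32)); p=cv2.boxPoints(r); e=[p[1]-p[0],p[2]-p[1]]; e=max(e,key=np.linalg.norm)
        print(n,st[i,4],'ctr',np.round(r[0],1),np.round(r[1],1),np.degrees(np.arctan2(e[1],e[0])).round(1)%180)
E
python3 snap.py c 420 220 330 130;python3 plan.py .467 -.013 .23 101.5
```

```text
side 223 ctr [618.1 222.8] [40.6 65.4] 107.7
side 1221 ctr [481.  244.5] [136.7  76.3] 87.7
top 646 ctr [649.    5.9] [67.  68.5] 178.0
top 1066 ctr [629.9 230.8] [79.2 79.3] 113.7
top 2076 ctr [478.7 248.5] [145.4  78. ] 88.7
top 495 ctr [465.1 -13.4] [42.4 64.4] 101.6
top crop origin 370 160
side crop origin 280 70
t 4.53 pos [ 0.4691 -0.2376  0.2046] rpy [-180.     0.    71.5] w 0.0275 q [ 0.62  0.44 -0.34  1.89  0.19  0.84 -0.15]
F [ 0.   0.2 -1.1] shift [ 1.415 -0.488 -0.17 ] turn [-0.    -0.    -0.666]
```

View pics/c.png

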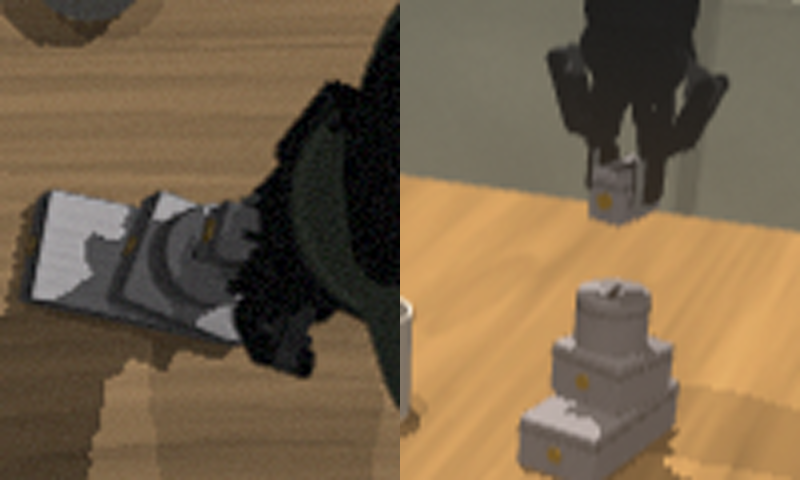

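```bash
python3 - <<'E'
from h import *
s=cv2.imread('pics/side0.png')
a=cv2.resize(s[198:230,285:330],None,fx=8,fy=8,interpolation=cv2.INTER_CUBIC)
b=cv2.resize(s[188:220,217:262],None,fx=8,fy=8,interpolation=cv2.INTER_CUBIC)
cv2.imwrite('pics/d.png',np.hstack([a,b]))
E
```

```text
(no output)
```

View pics/d.png

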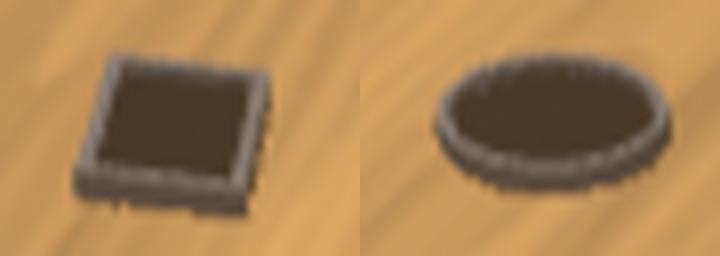

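Emit:
{"method": "arm_command", "body": {"deltas": [[-0.8,0.1,-0.03,-0.03,0,0,-0.08],[-0.8,0.3,-0.1,-0.1,0,0,-0.24],[-0.8,0.5,-0.2,-0.17,0,0,-0.4],[-0.8,0.7,-0.25,-0.17,0,0,-0.54],[-0.8,0.85,-0.29,-0.17,0,0,-0.66],[-0.8,0.9,-0.31,-0.17,0,0,-0.66],[-0.8,0.9,-0.31,-0.17,0,0,-0.66]]}}

```text
clock: 5.4
position: [0.4679, -0.0948, 0.23]
tool_rot: [-3.141, -0.0, 1.766]
force: [-0.8, 0.7, -1.6]
grip_width: 0.0274
```

```bash
python3 - <<'E'
from h import *
def g(p,o): return ray('side',((p[0]+.5)/8-.5+o[0],(p[1]+.5)/8-.5+o[1]),.010)[:2]*1000
W=np.array([g(p,(285,198)) for p in[(112,58),(270,72),(245,188),(80,172)]])
d=np.roll(W,-1,0)-W;print(W.mean(0),np.linalg.norm(d,axis=1),np.degrees(np.arctan2(d[:,1],d[:,0])))
E=[g(p,(217-45,188)) for p in[(440,113),(668,113),(554,53),(554,175)]];print(np.round(E,1),np.mean(E,0))
E
python3 plan.py .465 -.010 .10 101.5; python3 snap.py e 340 220 300 180
```

```text
[464.56511519 -12.08397156] [52.75054927 72.96599224 52.04465187 72.6351761 ] [-165.12615738  101.56171137   14.55046433  -77.89512166]
[[681.1  25.8]
 [610.7  -6.8]
 [665.1 -27.8]
 [627.3  45.6]] [646.05024303   9.16313354]
t 5.40 pos [ 0.4679 -0.0948  0.23  ] rpy [-180.    -0.   101.2] w 0.0274 q [ 0.5   0.35 -0.52  1.98  0.23  0.87  0.05]
F [-0.8  0.7 -1.6] shift [0.558 0.091 0.867] turn [-0.001 -0.    -0.007]
top crop origin 290 160
side crop origin 250 120
```

View pics/e.png

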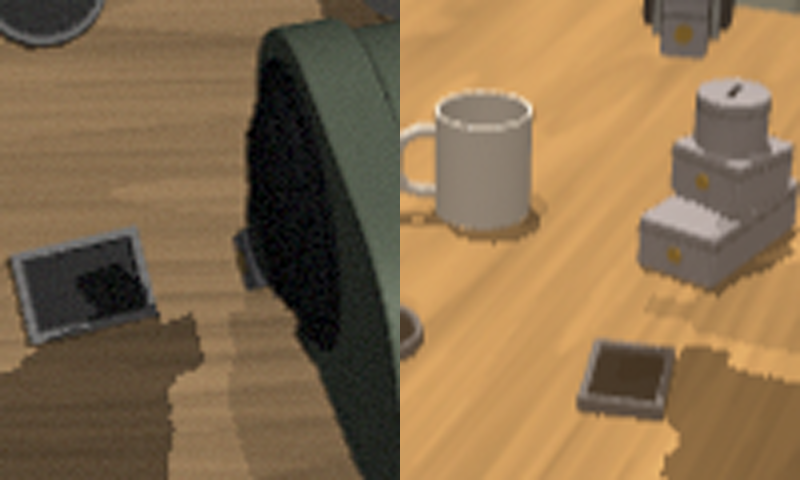

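Emit:
{"method": "arm_command", "body": {"deltas": [[-0.8,0.1,0.02,0.1,0,0,0],[-0.8,0.25,0.04,0.25,0,0,0],[-0.8,0.4,0.07,0.4,0,0,0],[-0.8,0.55,0.09,0.6,0,0,0],[-0.8,0.55,0.09,0.8,0,0,0],[-0.8,0.55,0.09,0.95,0,0,0],[-0.8,0.55,0.09,1,0,0,0],[-0.8,0.55,0.09,1,0,0,0]]}}

```text
clock: 6.5
position: [0.4652, -0.0117, 0.0803]
tool_rot: [-3.141, 0.0, 1.766]
force: [-0.0, -0.3, -1.0]
grip_width: 0.0278
```

```bash
python3 plan.py .465 -.0115 .033 101.5; python3 snap.py f 320 220 300 180
```

```text
t 6.50 pos [ 0.4652 -0.0117  0.0803] rpy [-180.     0.   101.2] w 0.0278 q [ 0.21  0.58 -0.41  2.12  0.45  0.52 -0.34]
F [-0.  -0.3 -1. ] shift [ 0.001 -0.001  0.316] turn [-0.001  0.    -0.007]
top crop origin 270 160
side crop origin 250 120
```

View pics/f.png

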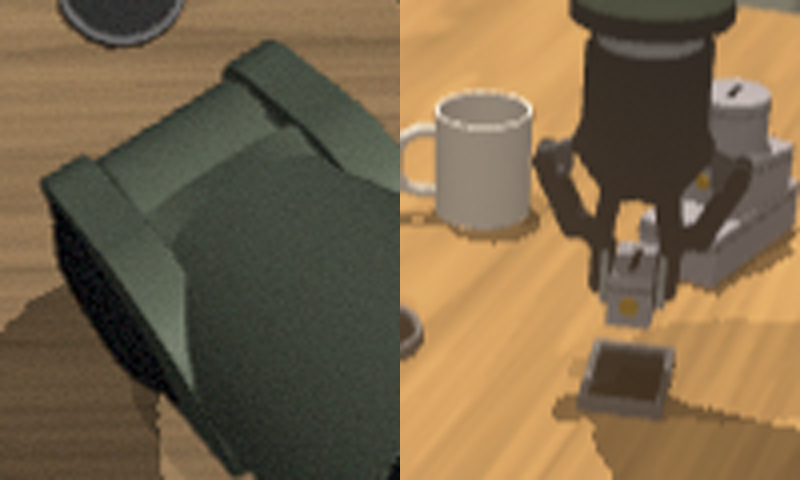

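Emit:
{"method": "arm_command", "body": {"deltas": [[-0.8,0,0,0.06,0,0,0],[-0.8,0,0,0.14,0,0,0],[-0.8,0,0,0.22,0,0,0],[-0.8,0,0,0.28,0,0,0],[-0.8,0,0,0.31,0,0,0],[-0.8,0,0,0.325,0,0,0],[-0.8,0,0,0.33,0,0,0],[-0.8,0,0,0.33,0,0,0]]}}

```text
clock: 7.6
position: [0.4653, -0.0112, 0.031]
tool_rot: [3.141, 0.0, 1.767]
force: [1.0, 0.3, -2.3]
grip_width: 0.0274
```

```bash
python3 plan.py .465 -.0115 .03 101.5; python3 snap.py g 320 220 300 180
```

```text
t 7.60 pos [ 0.4653 -0.0112  0.031 ] rpy [180.    0.  101.2] w 0.0274 q [ 0.15  0.67 -0.33  2.14  0.53  0.41 -0.41]
F [ 1.   0.3 -2.3] shift [-0.001 -0.002  0.006] turn [ 0.     0.    -0.006]
top crop origin 270 160
side crop origin 250 120
```

View pics/g.png

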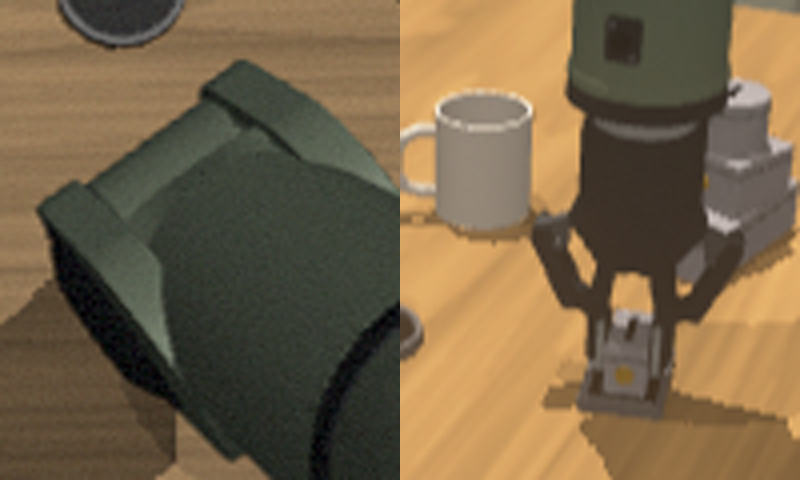

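The box is inside the lip with no contact yet. I'm lowering a millimetre or two until it touches.

Emit:
{"method": "arm_command", "body": {"deltas": [[-0.8,0,0,0.005,0,0,0],[-0.8,0,0,0.01,0,0,0],[-0.8,0,0,0.01,0,0,0]]}}

```text
clock: 8.07
position: [0.4653, -0.0113, 0.0302]
tool_rot: [3.141, 0.001, 1.767]
force: [-6.1, -0.1, 27.1]
grip_width: 0.0276
```

Emit:
{"method": "arm_command", "body": {"deltas": [[-0.8,0,0,-0.003,0,0,0],[-0.25,0,0,-0.003,0,0,0],[-0.1,0,0,-0.003,0,0,0],[0.1,0,0,-0.003,0,0,0],[0.1,0,0,-0.003,0,0,0]]}}

```text
clock: 8.7
position: [0.4652, -0.0112, 0.0297]
tool_rot: [-3.142, -0.0, 1.767]
force: [-0.1, -0.3, -0.7]
grip_width: 0.0469
```

Emit:
{"method": "arm_command", "body": {"deltas": [[0.1,0,0,-0.2,0,0,0],[0.1,0,0,-0.5,0,0,0],[0.1,0,0,-0.9,0,0,0],[0.1,0,0,-1,0,0,0],[0.1,0,0,-1,0,0,0]]}}

```text
clock: 9.32
position: [0.4655, -0.0116, 0.1804]
tool_rot: [3.14, 0.001, 1.766]
force: [-0.5, -0.1, -0.5]
grip_width: 0.047
```

```bash
python3 plan.py .465 -.24 .18 71.5; python3 snap.py g2 320 220 310 190
```

```text
t 9.32 pos [ 0.4655 -0.0116  0.1804] rpy [179.9   0.  101.2] w 0.047 q [ 0.32  0.41 -0.54  2.05  0.3   0.75 -0.21]
F [-0.5 -0.1 -0.5] shift [-1.493 -0.299  0.003] turn [0.002 0.    0.66 ]
top crop origin 270 160
side crop origin 260 130
```

View pics/g2.png

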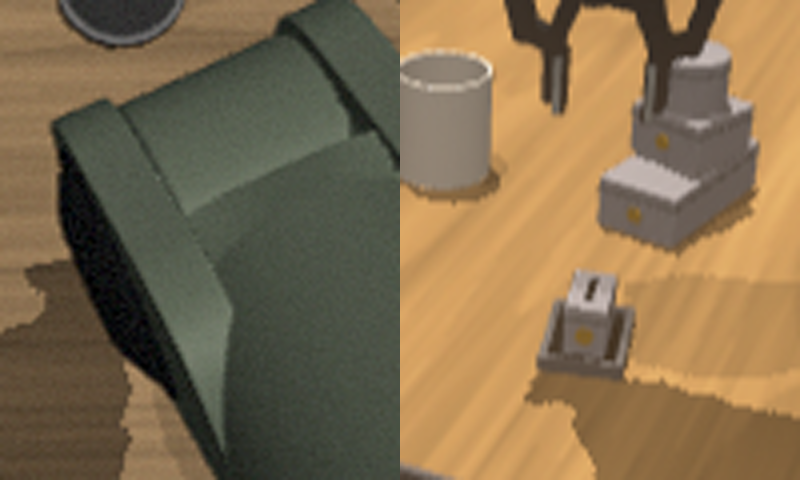

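```bash
python3 - <<'E'
from h import *
s=cv2.imread('pics/g2_side.png'); t=cv2.imread('pics/g2_top.png')
a=cv2.resize(s[135:195,305:355],None,fx=8,fy=8,interpolation=cv2.INTER_CUBIC)
b=cv2.resize(t[195:255,370:450],None,fx=5,fy=5,interpolation=cv2.INTER_CUBIC)
b=cv2.copyMakeBorder(b,0,180,0,0,cv2.BORDER_CONSTANT)
cv2.imwrite('pics/h.png',np.hstack([a,b]))
E
```

```text
(no output)
```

View pics/h.png

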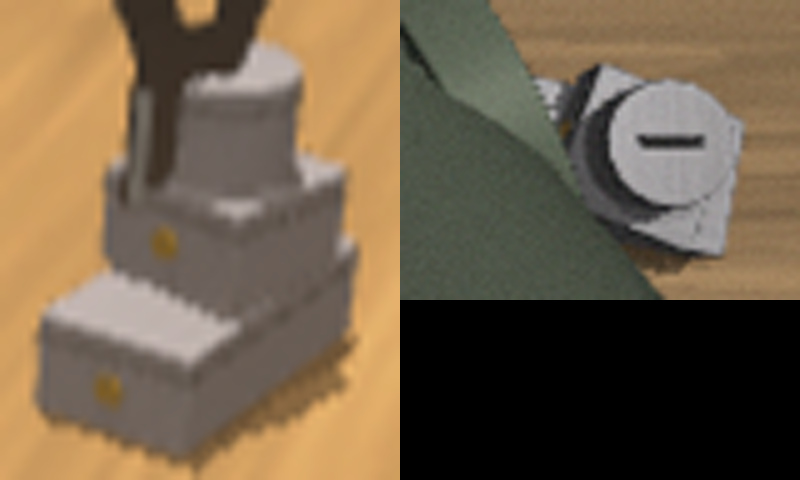

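```bash
python3 - <<'E'
from h import *
c=lambda p,s,o:((p[0]+.5)/s-.5+o[0],(p[1]+.5)/s-.5+o[1])
print([ (ray('top',c(p,5,(370,195)),.12)[:2]*1000).round(1) for p in[(271.5,143.5),(208,143),(335,143),(271,80),(271,207)]])
print([ (ray('side',c(p,4,(280,70)),.12)[:2]*1000).round(1) for p in[(213,297),(177,297),(250,297),(213,281),(213,313)]])
E
python3 plan.py .465 -.24 .18 71.5
```

```text
[array([ 468.3, -243.1]), array([ 469.1, -216.6]), array([ 467.9, -269.6]), array([ 495.1, -244.6]), array([ 441.7, -241.2])]
[array([ 467.5, -232. ]), array([ 491.1, -220.9]), array([ 443.2, -243.3]), array([ 476.2, -262.4]), array([ 459.2, -202.9])]
t 9.43 pos [ 0.4647 -0.0114  0.1788] rpy [-179.9   -0.   101.2] w 0.0469 q [ 0.32  0.41 -0.54  2.06  0.31  0.75 -0.21]
F [ 0.7 -0.3 -0.5] shift [-1.495 -0.295 -0.008] turn [-0.002  0.     0.661]
```

Emit:
{"method": "arm_command", "body": {"deltas": [[1,-0.3,-0.06,0,0,0,0.1],[1,-0.6,-0.12,0,0,0,0.2],[1,-0.9,-0.18,0,0,0,0.25],[1,-1,-0.2,0,0,0,0.25],[1,-1,-0.2,0,0,0,0.25]]}}

```text
clock: 10.05
position: [0.4645, -0.1643, 0.1787]
tool_rot: [-3.14, -0.001, 1.57]
force: [0.1, 0.3, -0.7]
grip_width: 0.085
```

```bash
python3 plan.py .468 -.240 .15 90; python3 snap.py i 415 220 320 150
```

```text
t 10.05 pos [ 0.4645 -0.1643  0.1787] rpy [-179.9   -0.    90. ] w 0.085 q [ 0.57  0.44 -0.45  1.99  0.27  0.77 -0.04]
F [ 0.1  0.3 -0.7] shift [-0.505  0.024  0.191] turn [-0.002 -0.001 -0.001]
top crop origin 365 160
side crop origin 270 90
```

View pics/i.png

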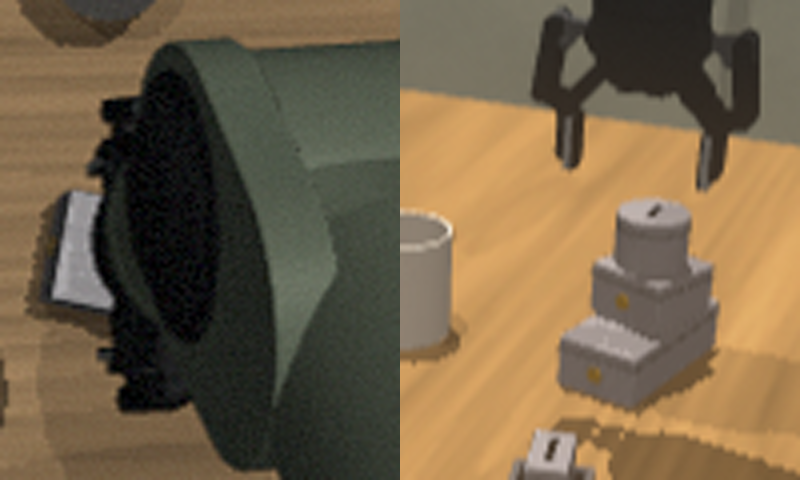

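Emit:
{"method": "arm_command", "body": {"deltas": [[1,-0.25,0.01,0,0,0,0],[1,-0.505,0.024,0,0,0,0],[1,-0.505,0.024,0,0,0,0],[1,-0.505,0.024,0.1,0,0,0],[1,-0.505,0.024,0.25,0,0,0],[1,-0.505,0.024,0.4,0,0,0],[1,-0.505,0.024,0.49,0,0,0],[1,-0.505,0.024,0.49,0,0,0]], "newtons": 40}}

```text
clock: 11.15
position: [0.4683, -0.2388, 0.1053]
tool_rot: [-3.14, -0.001, 1.572]
force: [-0.7, -1.0, -0.1]
grip_width: 0.0854
```

```bash
python3 plan.py .468 -.240 .104 90; python3 snap.py j 415 220 320 150
```

```text
t 11.15 pos [ 0.4683 -0.2388  0.1053] rpy [-1.799e+02 -1.000e-01  9.010e+01] w 0.0854 q [ 0.64  0.6  -0.38  1.96  0.35  0.65  0.04]
F [-0.7 -1.  -0.1] shift [-0.008 -0.002  0.009] turn [-0.002 -0.001  0.002]
top crop origin 365 160
side crop origin 270 90
```

View pics/j.png

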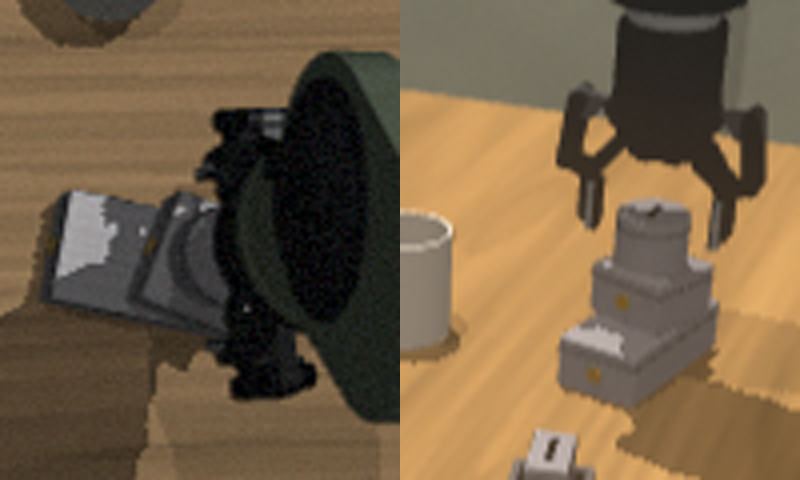

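The fingers straddle the round box. I'm closing.

Emit:
{"method": "arm_command", "body": {"deltas": [[0.6,0,0,0,0,0,0],[0.4,0,0,0,0,0,0],[0.3,0,0,0,0,0,0],[0.2,0,0,0,0,0,0],[0,0,0,0,0,0,0],[-0.2,0,0,0,0,0,0]], "newtons": 40}}

```text
clock: 12.0
position: [0.469, -0.2401, 0.1069]
tool_rot: [3.14, 0.001, 1.571]
force: [0.6, 0.6, 9.5]
grip_width: 0.0529
```

Emit:
{"method": "arm_command", "body": {"deltas": [[-0.2,0,0,-0.03,0,0,0],[-0.2,0,0,-0.1,0,0,0],[-0.2,0,0,-0.25,0,0,0],[-0.2,0,0,-0.4,0,0,0],[-0.2,0,0,-0.6,0,0,0],[-0.2,0,0,-0.7,0,0,0],[-0.2,0,0,-0.7,0,0,0]]}}

```text
clock: 12.88
position: [0.4688, -0.2402, 0.2119]
tool_rot: [3.14, 0.001, 1.57]
force: [0.3, -0.3, -1.6]
grip_width: 0.0529
```

```bash
python3 plan.py .648 .007 .21 90; python3 snap.py k 415 220 320 150
```

```text
t 12.88 pos [ 0.4688 -0.2402  0.2119] rpy [179.9   0.   90. ] w 0.0529 q [ 0.7   0.44 -0.45  1.88  0.24  0.87  0.13]
F [ 0.3 -0.3 -1.6] shift [1.648 1.194 0.013] turn [ 0.002  0.001 -0.001]
top crop origin 365 160
side crop origin 270 90
```

View pics/k.png

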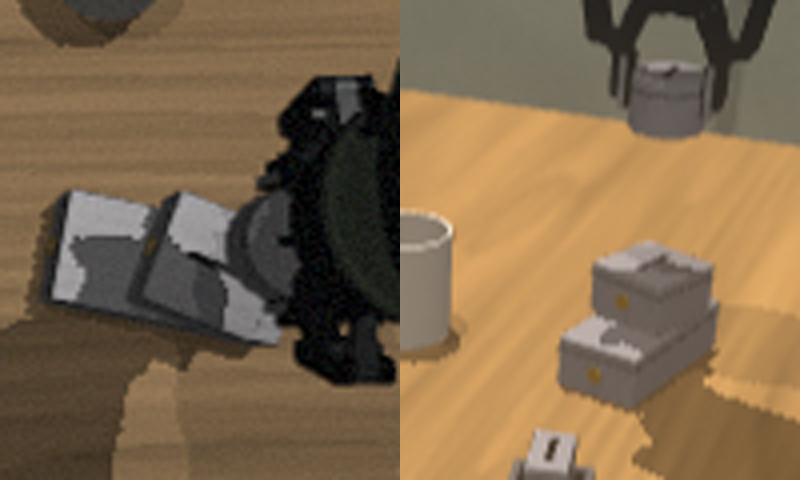

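Emit:
{"method": "arm_command", "body": {"deltas": [[-0.2,0.1,0.07,0,0,0,0],[-0.2,0.3,0.22,0,0,0,0],[-0.2,0.5,0.36,0,0,0,0],[-0.2,0.7,0.5,0,0,0,0],[-0.2,0.9,0.65,0,0,0,0],[-0.2,0.98,0.71,0,0,0,0],[-0.2,0.98,0.71,0,0,0,0]]}}

```text
clock: 13.85
position: [0.5752, -0.0916, 0.2105]
tool_rot: [-3.141, -0.001, 1.572]
force: [1.0, -1.2, -2.1]
grip_width: 0.053
```

```bash
python3 plan.py .648 .009 .21 90
```

```text
t 13.85 pos [ 0.5752 -0.0916  0.2105] rpy [-179.9   -0.    90.1] w 0.053 q [ 0.38  0.53 -0.46  1.74  0.28  0.94 -0.19]
F [ 1.  -1.2 -2.1] shift [0.67  0.486 0.003] turn [-0.001 -0.001  0.002]
```

Emit:
{"method": "arm_command", "body": {"deltas": [[-0.2,0.1,0.07,0,0,0,0],[-0.2,0.3,0.22,0.05,0,0,0],[-0.2,0.5,0.36,0.15,0,0,0],[-0.2,0.67,0.486,0.3,0,0,0],[-0.2,0.67,0.486,0.5,0,0,0],[-0.2,0.67,0.486,0.7,0,0,0],[-0.2,0.67,0.486,0.85,0,0,0],[-0.2,0.67,0.486,0.85,0,0,0]]}}

```text
clock: 14.85
position: [0.647, 0.0073, 0.0822]
tool_rot: [-3.139, 0.0, 1.57]
force: [0.2, -0.1, -1.9]
grip_width: 0.0531
```

```bash
python3 plan.py .648 .009 .035 90;  python3 snap.py l 310 170 245 190
```

```text
t 14.85 pos [0.647  0.0073 0.0822] rpy [-179.8    0.    90. ] w 0.0531 q [ 0.15  0.78 -0.4   1.64  0.39  0.8  -0.41]
F [ 0.2 -0.1 -1.9] shift [0.012 0.007 0.315] turn [-0.004  0.    -0.001]
top crop origin 260 110
side crop origin 195 130
```

View pics/l.png

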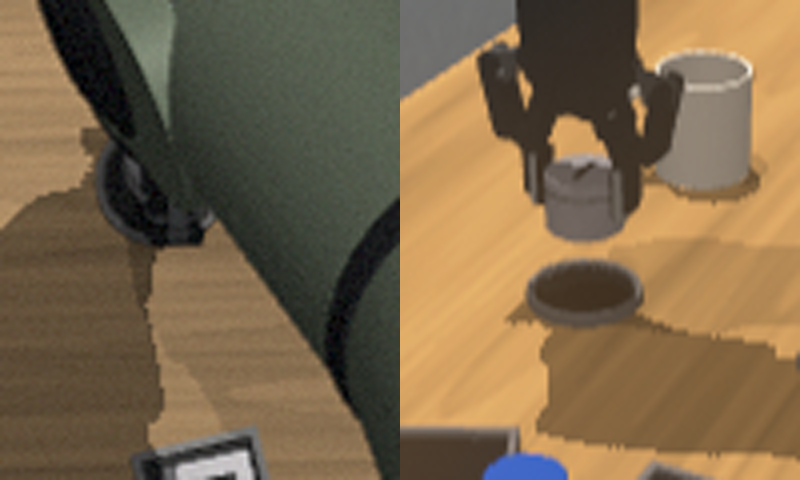

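Emit:
{"method": "arm_command", "body": {"deltas": [[-0.2,0.012,0.007,0.06,0,0,0],[-0.2,0.012,0.007,0.14,0,0,0],[-0.2,0.012,0.007,0.22,0,0,0],[-0.2,0.012,0.007,0.28,0,0,0],[-0.2,0.012,0.007,0.31,0,0,0],[-0.2,0.012,0.007,0.32,0,0,0],[-0.2,0.012,0.007,0.32,0,0,0]]}}

```text
clock: 15.82
position: [0.6491, 0.0093, 0.0359]
tool_rot: [3.141, -0.0, 1.571]
force: [0.0, 0.7, -2.1]
grip_width: 0.0527
```

```bash
python3 plan.py .648 .009 .0315 90;  python3 snap.py l2 310 170 245 190
```

```text
t 15.82 pos [0.6491 0.0093 0.0359] rpy [180.  -0.  90.] w 0.0527 q [ 0.13  0.85 -0.37  1.64  0.42  0.73 -0.44]
F [ 0.   0.7 -2.1] shift [-0.002 -0.008  0.029] turn [ 0. -0. -0.]
top crop origin 260 110
side crop origin 195 130
```

View pics/l2.png

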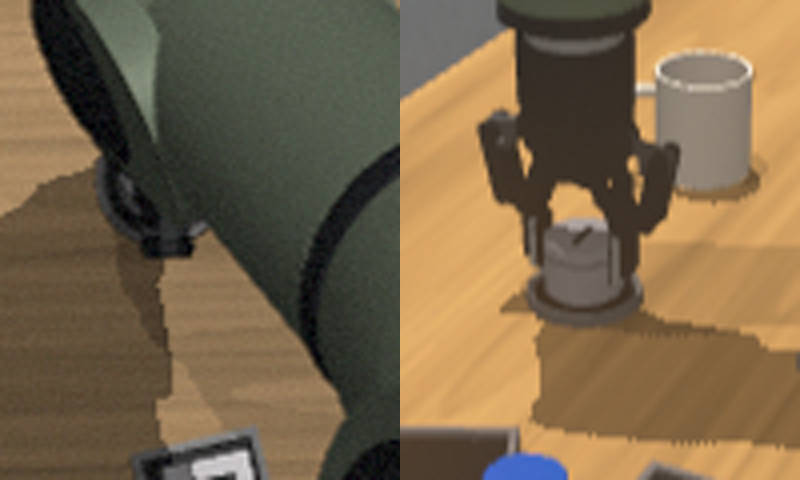

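The round box is centred inside the ring (side crop about 585,270). I'm lowering to contact.

Emit:
{"method": "arm_command", "body": {"deltas": [[-0.2,0,0,0.01,0,0,0],[-0.2,0,0,0.02,0,0,0],[-0.2,0,0,0.025,0,0,0],[-0.2,0,0,0.025,0,0,0]]}}

```text
clock: 16.42
position: [0.649, 0.0093, 0.032]
tool_rot: [-3.142, -0.0, 1.571]
force: [-0.7, -0.5, -0.2]
grip_width: 0.0524
```

Emit:
{"method": "arm_command", "body": {"deltas": [[-0.2,0,0,0.005,0,0,0],[-0.2,0,0,0.009,0,0,0],[-0.2,0,0,0.009,0,0,0]]}}

```text
clock: 16.8
position: [0.6491, 0.0093, 0.0319]
tool_rot: [3.141, 0.0, 1.57]
force: [-8.9, -1.4, 21.2]
grip_width: 0.0528
```

Emit:
{"method": "arm_command", "body": {"deltas": [[0.2,0,0,-0.005,0,0,0],[0.3,0,0,-0.005,0,0,0],[0.45,0,0,-0.005,0,0,0],[0.6,0,0,-0.005,0,0,0],[0.6,0,0,-0.005,0,0,0]]}}

```text
clock: 17.42
position: [0.6491, 0.0093, 0.0313]
tool_rot: [-3.142, -0.0, 1.57]
force: [-0.5, 0.3, 0.9]
grip_width: 0.0685
```

Emit:
{"method": "arm_command", "body": {"deltas": [[0.6,0,0,-0.15,0,0,0],[0.6,0,0,-0.4,0,0,0],[0.6,0,0,-0.8,0,0,0],[0.6,0,0,-1,0,0,0],[0.6,0,0,-1,0,0,0]]}}

```text
clock: 18.05
position: [0.6503, 0.0094, 0.1855]
tool_rot: [3.136, -0.0, 1.57]
force: [-0.1, 0.4, -0.4]
grip_width: 0.0682
```

```bash
python3 plan.py .465 -.23 .18 68;  python3 snap.py m 410 220 245 190
```

```text
t 18.05 pos [0.6503 0.0094 0.1855] rpy [179.7  -0.   90. ] w 0.0682 q [ 0.18  0.66 -0.44  1.57  0.32  0.98 -0.36]
F [-0.1  0.4 -0.4] shift [-1.597 -1.235  0.03 ] turn [ 0.007 -0.001  0.488]
top crop origin 360 160
side crop origin 195 130
```

View pics/m.png

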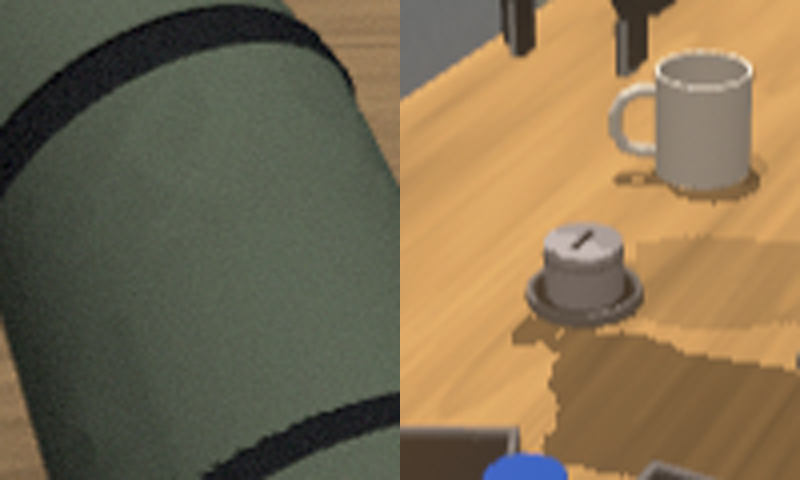

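```bash
python3 - <<'E'
from h import *
c=lambda p,s,o:((p[0]+.5)/s-.5+o[0],(p[1]+.5)/s-.5+o[1])
def q(n,P,s,o,z=.08):
    W=np.array([ray(n,c(p,s,o),z)[:2]*1000 for p in P]); d=np.roll(W,-1,0)-W
    print(n,W.round(1).tolist(),'c',W.mean(0).round(1),'diag mid',((W[0]+W[2])/2).round(1),'len',np.linalg.norm(d,axis=1).round(1),'ang',np.degrees(np.arctan2(d[:,1],d[:,0])).round(1))
q('top',[(203,65),(341,121),(321,256)],5,(370,195))
a=cv2.imread('pics/k_side.png')[140:200,305:355]; b=cv2.imread('pics/h.png')[0:300,400:800]
b=cv2.resize(cv2.imread('pics/g2_top.png')[195:250,395:445],None,fx=8,fy=8,interpolation=cv2.INTER_CUBIC)
a=cv2.resize(a,None,fx=8,fy=8,interpolation=cv2.INTER_CUBIC)[:440]
cv2.imwrite('pics/n.png',np.hstack([a,b]))
E
```

```text
top [[506.0, -227.7], [480.0, -286.1], [421.5, -273.5]] c [ 469.2 -262.4] diag mid [ 463.8 -250.6] len [64.  59.8 96.1] ang [-114.   167.8   28.5]
```

View pics/n.png

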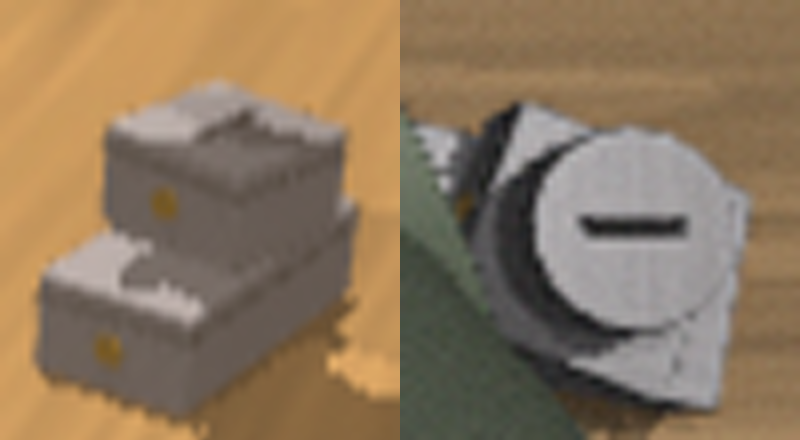

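Emit:
{"method": "arm_command", "body": {"deltas": [[1,-0.3,-0.25,0,0,0,0.1],[1,-0.6,-0.5,0,0,0,0.2],[1,-0.8,-0.7,0,0,0,0.3],[1,-0.8,-0.7,0,0,0,0.4],[1,-0.8,-0.7,0,0,0,0.49],[1,-0.8,-0.7,0,0,0,0.49]]}}

```text
clock: 18.9
position: [0.5436, -0.1106, 0.1809]
tool_rot: [-3.14, 0.0, 1.186]
force: [0.1, 0.6, -0.3]
grip_width: 0.0852
```

```bash
python3 - <<'E'
from h import *
t=cams.grab_frame('top'); cv2.imwrite('pics/o_t.png',t); s=cams.grab_frame('side'); cv2.imwrite('pics/o_s.png',s)
b=cv2.resize(t[190:260,365:455],None,fx=6,fy=6,interpolation=cv2.INTER_CUBIC)
cv2.imwrite('pics/o.png',b)
E
```

```text
(no output)
```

View pics/o.png

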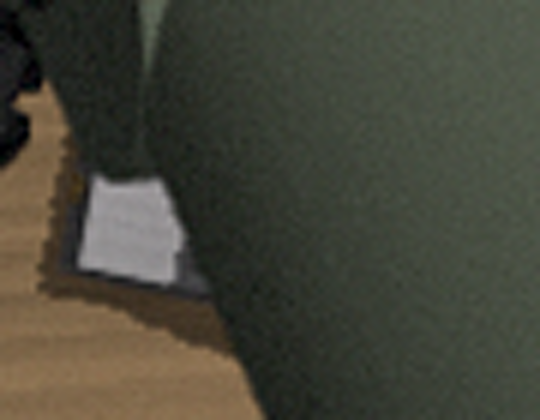

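```bash
python3 - <<'E'
from h import *
c=lambda p,s,o:((p[0]+.5)/s-.5+o[0],(p[1]+.5)/s-.5+o[1])
def q(n,P,s,o,z=.08):
    W=np.array([ray(n,c(p,s,o),z)[:2]*1000 for p in P]); d=np.roll(W,-1,0)-W
    print(n,W.round(1).tolist(),'c',W.mean(0).round(1),'diag mid',((W[0]+W[2])/2).round(1),'len',np.linalg.norm(d,axis=1).round(1),'ang',np.degrees(np.arctan2(d[:,1],d[:,0])).round(1))
q('top',[(128,102),(350,190),(315,410)],8,(395,195))
q('side',[(107,128),(222,82),(346,128),(238,188)],8,(305,140))
E
python3 plan.py .464 -.245 .14 67
```

```text
top [[506.7, -228.5], [481.0, -287.3], [421.5, -273.8]] c [ 469.7 -263.2] diag mid [ 464.1 -251.1] len [64.1 61.  96.5] ang [-113.6  167.2   28. ]
side [[506.4, -222.0], [479.9, -282.2], [426.1, -259.3], [447.8, -190.9]] c [ 465.1 -238.6] diag mid [ 466.2 -240.6] len [65.8 58.5 71.8 66.3] ang [-113.7  157.    72.4  -27.9]
t 19.00 pos [ 0.5438 -0.1105  0.181 ] rpy [-179.9    0.    68.1] w 0.0855 q [ 0.36  0.51 -0.36  1.84  0.24  0.83 -0.51]
F [-0.4  0.   0.3] shift [-1.031 -0.158  0.273] turn [-0.001  0.     0.024]
```

Emit:
{"method": "arm_command", "body": {"deltas": [[1,-0.3,-0.05,0,0,0,0.04],[1,-0.6,-0.1,0,0,0,0.04],[1,-0.9,-0.14,0,0,0,0.04],[1,-1,-0.15,0.1,0,0,0.04],[1,-1,-0.15,0.2,0,0,0.04],[1,-1,-0.15,0.2,0,0,0.04]], "newtons": 50}}

```text
clock: 19.75
position: [0.467, -0.2395, 0.15]
tool_rot: [-3.139, -0.001, 1.157]
force: [0.6, 0.5, 0.9]
grip_width: 0.0858
```

```bash
python3 plan.py .4645 -.243 .066 66.5;  python3 snap.py p 410 220 325 160
```

```text
t 19.75 pos [ 0.467  -0.2395  0.15  ] rpy [-1.799e+02 -1.000e-01  6.630e+01] w 0.0858 q [ 0.61  0.52 -0.33  1.94  0.24  0.73 -0.28]
F [0.6 0.5 0.9] shift [-0.028 -0.004  0.56 ] turn [-0.003 -0.001 -0.005]
top crop origin 360 160
side crop origin 275 100
```

View pics/p.png

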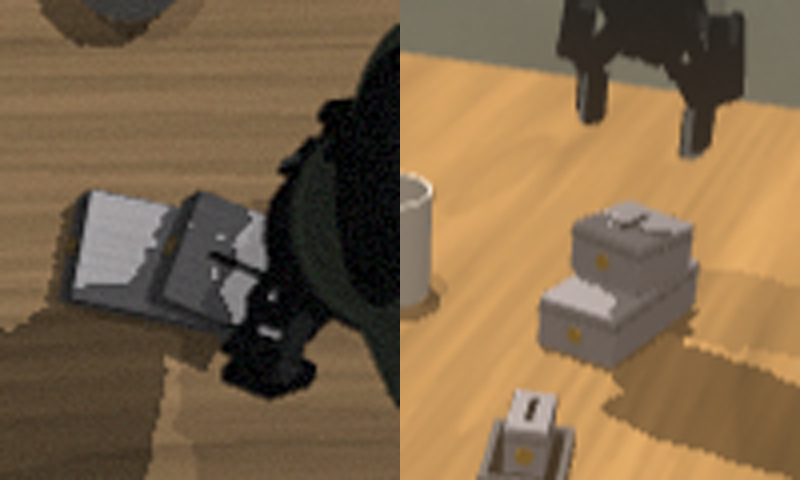

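Emit:
{"method": "arm_command", "body": {"deltas": [[1,-0.028,-0.004,0.1,0,0,0],[1,-0.028,-0.004,0.2,0,0,0],[1,-0.028,-0.004,0.3,0,0,0],[1,-0.028,-0.004,0.4,0,0,0],[1,-0.028,-0.004,0.5,0,0,0],[1,-0.028,-0.004,0.55,0,0,0],[1,-0.028,-0.004,0.555,0,0,0]]}}

```text
clock: 20.72
position: [0.4644, -0.2447, 0.0677]
tool_rot: [-3.141, -0.0, 1.154]
force: [-0.4, -1.2, 0.3]
grip_width: 0.085
```

```bash
python3 plan.py .4645 -.243 .066 66.5;  python3 snap.py p2 410 220 325 160
```

```text
t 20.73 pos [ 0.4644 -0.2447  0.0677] rpy [-180.    -0.    66.1] w 0.085 q [ 0.57  0.65 -0.27  1.98  0.32  0.55 -0.33]
F [-0.4 -1.2  0.3] shift [ 0.011 -0.004  0.011] turn [-0.001 -0.    -0.008]
top crop origin 360 160
side crop origin 275 100
```

View pics/p2.png

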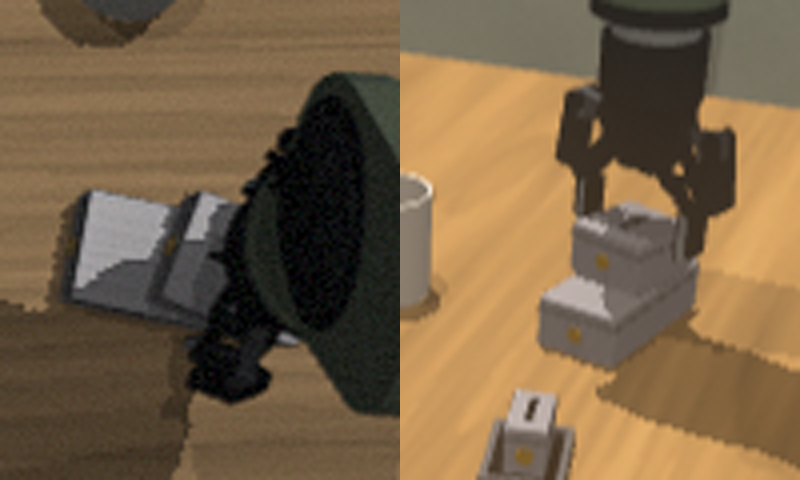

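Emit:
{"method": "arm_command", "body": {"deltas": [[0.8,0,0,0,0,0,0],[0.7,0,0,0,0,0,0],[0.6,0,0,0,0,0,0],[0.5,0,0,0,0,0,0],[0.3,0,0,0,0,0,0],[0.1,0,0,0,0,0,0]], "newtons": 50}}

```text
clock: 21.58
position: [0.4652, -0.2451, 0.0687]
tool_rot: [3.14, 0.0, 1.154]
force: [0.5, -0.2, 10.1]
grip_width: 0.063
```

Emit:
{"method": "arm_command", "body": {"deltas": [[0.1,0,0,-0.03,0,0,0],[0.1,0,0,-0.1,0,0,0],[0.1,0,0,-0.25,0,0,0],[0.1,0,0,-0.4,0,0,0],[0.1,0,0,-0.6,0,0,0],[0.1,0,0,-0.75,0,0,0],[0.1,0,0,-0.75,0,0,0]]}}

```text
clock: 22.45
position: [0.465, -0.2452, 0.1822]
tool_rot: [3.139, 0.0, 1.154]
force: [0.1, -0.8, -4.3]
grip_width: 0.063
```

```bash
python3 plan.py .63 .231 .18 113.7; python3 snap.py q 410 220 325 160
```

```text
t 22.45 pos [ 0.465  -0.2452  0.1822] rpy [179.9   0.   66.1] w 0.063 q [ 0.64  0.47 -0.35  1.91  0.22  0.79 -0.25]
F [ 0.1 -0.8 -4.3] shift [ 3.348 -0.279  0.014] turn [ 0.003  0.002 -1.057]
top crop origin 360 160
side crop origin 275 100
```

View pics/q.png

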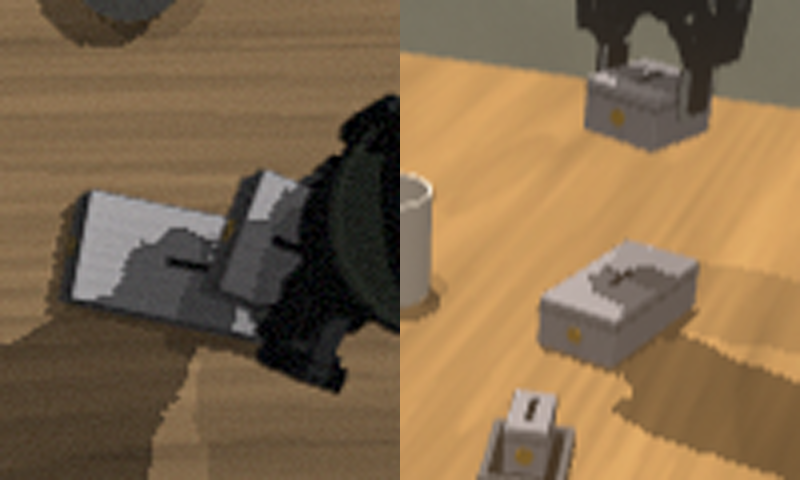

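Emit:
{"method": "arm_command", "body": {"deltas": [[0.1,0.1,0,0,0,0,-0.04],[0.1,0.3,-0.02,0,0,0,-0.1],[0.1,0.5,-0.04,0,0,0,-0.16],[0.1,0.7,-0.06,0,0,0,-0.22],[0.1,0.9,-0.07,0,0,0,-0.28],[0.1,1,-0.08,0,0,0,-0.3],[0.1,1,-0.08,0,0,0,-0.3]]}}

```text
clock: 23.42
position: [0.5143, -0.1017, 0.1802]
tool_rot: [-3.141, -0.0, 1.392]
force: [-0.2, -0.7, -3.0]
grip_width: 0.0629
```

```bash
python3 plan.py .63 .231 .18 113.7; python3 - <<'E'
from h import *
s=cv2.imread('pics/side0.png')
cv2.imwrite('pics/r.png',cv2.resize(s[225:310,175:305],None,fx=6,fy=6,interpolation=cv2.INTER_CUBIC))
E
```

```text
t 23.43 pos [ 0.5143 -0.1017  0.1802] rpy [-180.    -0.    79.7] w 0.0629 q [ 0.4   0.48 -0.43  1.91  0.27  0.8  -0.35]
F [-0.2 -0.7 -3. ] shift [2.32e+00 3.64e-01 2.00e-03] turn [-0.001 -0.001 -0.755]
```

View pics/r.png

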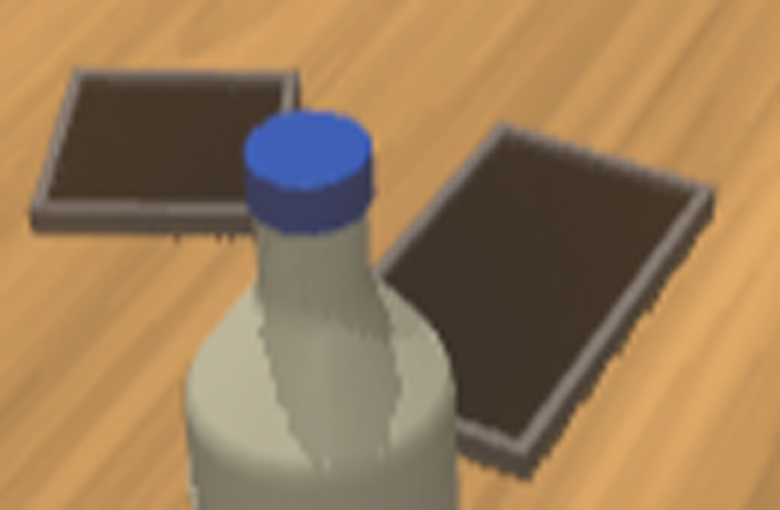

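```bash
python3 - <<'E'
from h import *
c=lambda p:((p[0]+.5)/6-.5+175,(p[1]+.5)/6-.5+225)
for P in([(297,70),(75,70),(32,210)],[(503,122),(715,187),(522,455)]):
    W=np.array([ray('side',c(p),.010)[:2]*1000 for p in P]); d=np.diff(W,axis=0)
    print(W.round(1).tolist(),'mid',((W[0]+W[2])/2).round(1),np.linalg.norm(d,axis=1),np.degrees(np.arctan2(d[:,1],d[:,0])))
E
```

```text
[[607.4, 171.1], [687.0, 208.0], [651.6, 288.7]] mid [629.5 229.9] [87.67867247 88.18133294] [ 24.83589522 113.63679508]
[[518.9, 168.2], [430.9, 171.8], [437.9, 327.3]] mid [478.4 247.7] [ 88.0430625  155.63733025] [177.64384489  87.42751247]
```

Emit:
{"method": "arm_command", "body": {"deltas": [[0.1,0.1,0.02,0,0,0,-0.04],[0.1,0.3,0.05,0,0,0,-0.1],[0.1,0.5,0.08,0,0,0,-0.16],[0.1,0.7,0.11,0,0,0,-0.22],[0.1,0.9,0.14,0,0,0,-0.3],[0.1,1,0.16,0,0,0,-0.35],[0.1,1,0.16,0,0,0,-0.35]]}}

```text
clock: 24.3
position: [0.565, 0.0409, 0.1805]
tool_rot: [-3.141, -0.0, 1.666]
force: [0.2, -1.0, -2.5]
grip_width: 0.0629
```

```bash
python3 plan.py .63 .231 .18 113.7
```

```text
t 24.30 pos [0.565  0.0409 0.1805] rpy [-180.    -0.    95.5] w 0.0629 q [ 0.18  0.55 -0.5   1.8   0.33  0.87 -0.38]
F [ 0.2 -1.  -2.5] shift [1.22  0.552 0.003] turn [-0.    -0.    -0.406]
```

Emit:
{"method": "arm_command", "body": {"deltas": [[0.1,0.1,0.05,0,0,0,-0.05],[0.1,0.3,0.14,0,0,0,-0.12],[0.1,0.5,0.23,0,0,0,-0.2],[0.1,0.7,0.32,0,0,0,-0.28],[0.1,0.9,0.41,0,0,0,-0.36],[0.1,1,0.46,0,0,0,-0.405],[0.1,1,0.46,0,0,0,-0.405]]}}

```text
clock: 25.18
position: [0.6195, 0.1968, 0.1804]
tool_rot: [-3.141, -0.0, 1.984]
force: [0.1, -1.0, -2.4]
grip_width: 0.0631
```

```bash
python3 plan.py .6305 .2295 .08 113.7;  python3 snap.py s 210 170 205 230
```

```text
t 25.18 pos [0.6195 0.1968 0.1804] rpy [-180.    -0.   113.7] w 0.0631 q [-0.04  0.69 -0.56  1.57  0.41  1.01 -0.31]
F [ 0.1 -1.  -2.4] shift [0.17  0.155 0.669] turn [-0.    -0.    -0.001]
top crop origin 160 110
side crop origin 155 170
```

View pics/s.png

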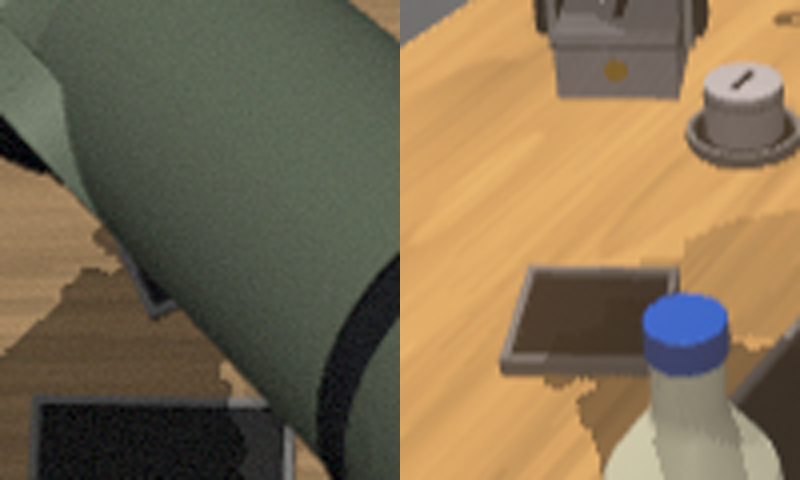

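Emit:
{"method": "arm_command", "body": {"deltas": [[0.1,0.05,0.05,0.05,0,0,0],[0.1,0.12,0.11,0.15,0,0,0],[0.1,0.17,0.155,0.3,0,0,0],[0.1,0.17,0.155,0.45,0,0,0],[0.1,0.17,0.155,0.58,0,0,0],[0.1,0.17,0.155,0.67,0,0,0],[0.1,0.17,0.155,0.67,0,0,0]]}}

```text
clock: 26.15
position: [0.6302, 0.2285, 0.0791]
tool_rot: [-3.14, -0.0, 1.983]
force: [0.2, 0.5, -1.5]
grip_width: 0.063
```

```bash
python3 plan.py .6305 .2295 .037 113.7;  python3 snap.py s2 210 170 205 230
```

```text
t 26.15 pos [0.6302 0.2285 0.0791] rpy [-179.9   -0.   113.6] w 0.063 q [-0.12  0.84 -0.51  1.57  0.49  0.87 -0.4 ]
F [ 0.2  0.5 -1.5] shift [0.005 0.005 0.281] turn [-0.002 -0.    -0.002]
top crop origin 160 110
side crop origin 155 170
```

View pics/s2.png

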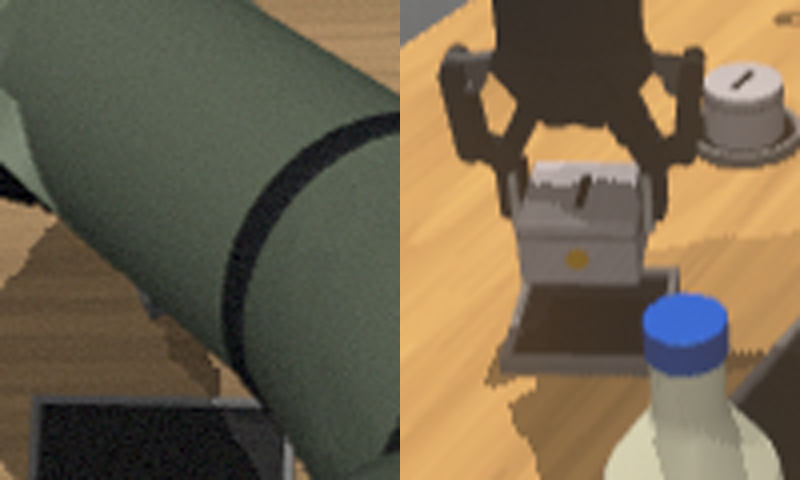

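```bash
python3 -c "
from h import *
print(ray('side',(199.2,240.0),.0505), 'expect',(.6302-.0128,.2285+.0293))"
```

```text
[0.61957914 0.2558028  0.0505    ] expect (0.6174, 0.25780000000000003)
```

Emit:
{"method": "arm_command", "body": {"deltas": [[0.1,0.005,0.005,0.05,0,0,0],[0.1,0.005,0.005,0.12,0,0,0],[0.1,0.005,0.005,0.19,0,0,0],[0.1,0.005,0.005,0.24,0,0,0],[0.1,0.005,0.005,0.275,0,0,0],[0.1,0.005,0.005,0.285,0,0,0],[0.1,0.005,0.005,0.285,0,0,0]]}}

```text
clock: 27.12
position: [0.631, 0.23, 0.0375]
tool_rot: [3.141, -0.0, 1.983]
force: [-0.5, -0.3, -3.2]
grip_width: 0.0628
```

```bash
python3 plan.py .6305 .2295 .0335 113.7;  python3 snap.py s3 210 170 205 230
```

```text
t 27.12 pos [0.631  0.23   0.0375] rpy [180.   -0.  113.6] w 0.0628 q [-0.14  0.89 -0.48  1.57  0.52  0.81 -0.42]
F [-0.5 -0.3 -3.2] shift [-0.002 -0.005  0.027] turn [ 0.    -0.    -0.002]
top crop origin 160 110
side crop origin 155 170
```

View pics/s3.png

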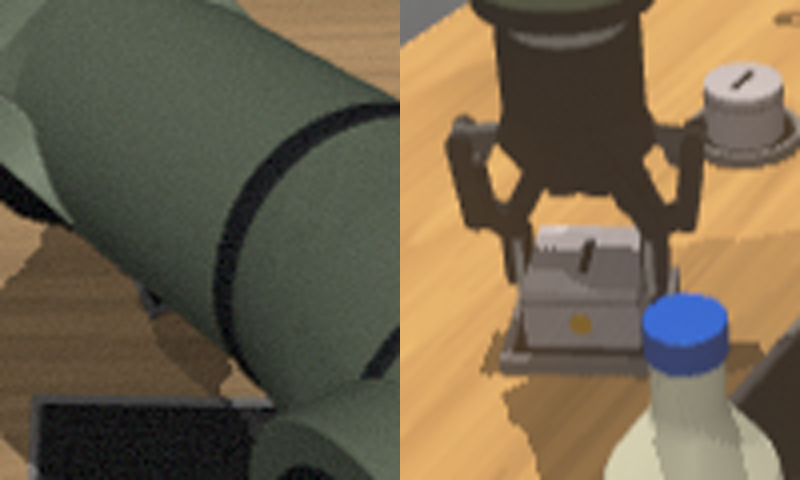

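The square box is inside the lip at the front and left (side crop about 520–640, 345). I'm lowering to contact.

Emit:
{"method": "arm_command", "body": {"deltas": [[0.1,0,0,0.01,0,0,0],[0.1,0,0,0.02,0,0,0],[0.1,0,0,0.025,0,0,0],[0.1,0,0,0.025,0,0,0]]}}

```text
clock: 27.72
position: [0.6309, 0.2299, 0.0339]
tool_rot: [-3.142, 0.0, 1.983]
force: [-2.2, -1.5, 3.4]
grip_width: 0.0628
```

Emit:
{"method": "arm_command", "body": {"deltas": [[0.1,0,0,0.006,0,0,0],[0.1,0,0,0.006,0,0,0],[0.5,0,0,0.004,0,0,0],[0.6,0,0,0.003,0,0,0],[0.7,0,0,0.003,0,0,0],[0.85,0,0,0.003,0,0,0],[0.85,0,0,0.003,0,0,0]]}}

```text
clock: 28.6
position: [0.631, 0.2299, 0.0332]
tool_rot: [-3.142, -0.0, 1.983]
force: [0.1, 0.9, 0.8]
grip_width: 0.0786
```

Emit:
{"method": "arm_command", "body": {"deltas": [[0.85,0,0,-0.1,0,0,0],[0.85,0,0,-0.3,0,0,0],[0.85,0,0,-0.6,0,0,0],[0.85,0,0,-0.9,0,0,0],[0.85,0,0,-1,0,0,0],[0.85,0,0,-1,0,0,0]]}}

```text
clock: 29.35
position: [0.6313, 0.23, 0.1845]
tool_rot: [3.14, 0.0, 1.983]
force: [-0.8, 0.1, -1.0]
grip_width: 0.0789
```

```bash
python3 plan.py .47 -.22 .18 77;  python3 snap.py t 410 220 205 230; python3 - <<'E'
from h import *
t=cv2.imread('pics/t_top.png')[190:260,365:455]; s=cv2.imread('pics/t_side.png')[150:200,300:360]
cv2.imwrite('pics/t2.png',np.hstack([cv2.resize(t[:,:],None,fx=5,fy=5,interpolation=cv2.INTER_CUBIC),cv2.copyMakeBorder(cv2.resize(s,None,fx=5,fy=5,interpolation=cv2.INTER_CUBIC),0,100,0,0,cv2.BORDER_CONSTANT)]))
E
```

```text
t 29.35 pos [0.6313 0.23   0.1845] rpy [179.9   0.  113.6] w 0.0789 q [-0.09  0.71 -0.56  1.5   0.42  1.04 -0.34]
F [-0.8  0.1 -1. ] shift [-2.318 -2.187  0.026] turn [ 0.002 -0.     0.813]
top crop origin 360 160
side crop origin 155 170
```

View pics/t.png

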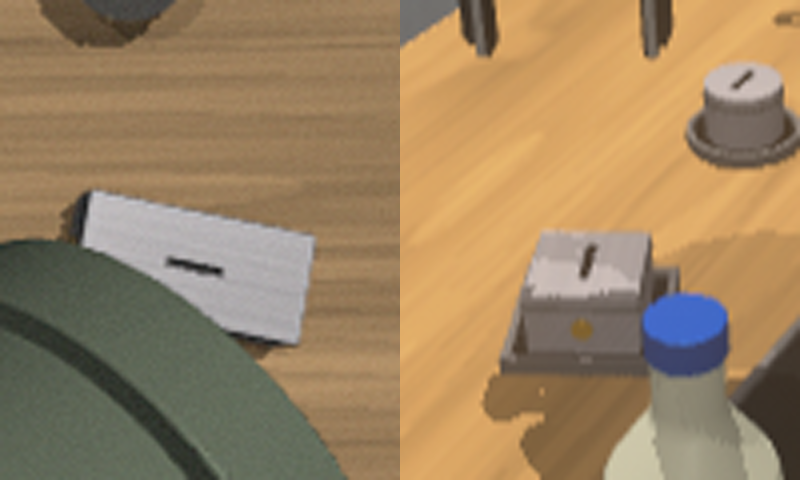

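View pics/t2.png

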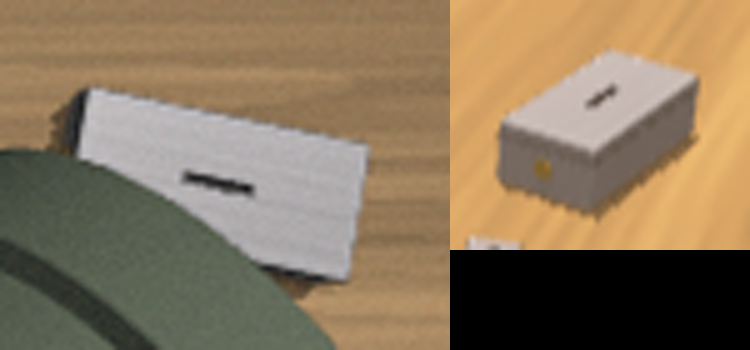

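```bash
python3 - <<'E'
from h import *
c=lambda p,s,o:((p[0]+.5)/s-.5+o[0],(p[1]+.5)/s-.5+o[1])
def q(n,P,s,o,z=.04):
    W=np.array([ray(n,c(p,s,o),z)[:2]*1000 for p in P]); d=np.roll(W,-1,0)-W
    print(n,W.round(1).tolist(),'c',W.mean(0).round(1),'diag mid',((W[0]+W[2])/2).round(1),'len',np.linalg.norm(d,axis=1).round(1),'ang',np.degrees(np.arctan2(d[:,1],d[:,0])).round(1))
q('top',[(90,88),(368,147),(350,282)],5,(365,190))
q('side',[(50,124),(162,50),(248,72),(147,155)],5,(300,150))
E
```

```text
top [[512.4, -176.4], [482.4, -300.3], [421.7, -288.1]] c [ 472.2 -254.9] diag mid [ 467.1 -232.2] len [127.5  61.9 143.9] ang [-103.6  168.6   50.9]
side [[512.1, -170.0], [482.1, -299.2], [425.0, -289.6], [449.5, -155.6]] c [ 467.2 -228.6] diag mid [ 468.6 -229.8] len [132.6  57.9 136.3  64.2] ang [-103.1  170.5   79.6  -13. ]
```

Emit:
{"method": "arm_command", "body": {"deltas": [[1,-0.3,-0.28,0,0,0,0.1],[1,-0.6,-0.56,0,0,0,0.2],[1,-0.9,-0.84,0,0,0,0.3],[1,-1,-0.95,0,0,0,0.4],[1,-1,-0.95,0,0,0,0.4]]}}

```text
clock: 30.08
position: [0.5599, 0.034, 0.1825]
tool_rot: [-3.14, 0.0, 1.666]
force: [0.7, 1.1, 0.4]
grip_width: 0.0856
```

```bash
python3 plan.py .4675 -.231 .18 76.7
```

```text
t 30.07 pos [0.5599 0.034  0.1825] rpy [-179.9    0.    95.4] w 0.0856 q [ 0.2   0.54 -0.51  1.81  0.34  0.87 -0.37]
F [0.7 1.1 0.4] shift [-1.7   -0.781  0.018] turn [-0.002  0.001  0.416]
```

Emit:
{"method": "arm_command", "body": {"deltas": [[1,-0.3,-0.14,0,0,0,0.1],[1,-0.6,-0.28,0,0,0,0.2],[1,-0.9,-0.42,0,0,0,0.3],[1,-1,-0.46,0,0,0,0.41],[1,-1,-0.46,0,0,0,0.415]]}}

```text
clock: 30.7
position: [0.5068, -0.1202, 0.1827]
tool_rot: [-3.141, -0.0, 1.343]
force: [0.7, 0.7, 0.4]
grip_width: 0.0853
```

```bash
python3 plan.py .4675 -.231 .12 76.7
```

```text
t 30.70 pos [ 0.5068 -0.1202  0.1827] rpy [-180.   -0.   77.] w 0.0853 q [ 0.44  0.47 -0.42  1.92  0.26  0.8  -0.35]
F [0.7 0.7 0.4] shift [-0.779 -0.088  0.418] turn [-0.001 -0.     0.006]
```

Emit:
{"method": "arm_command", "body": {"deltas": [[1,-0.3,-0.03,0,0,0,0.006],[1,-0.6,-0.06,0.1,0,0,0.006],[1,-0.78,-0.088,0.3,0,0,0.006],[1,-0.78,-0.088,0.5,0,0,0.006],[1,-0.78,-0.088,0.6,0,0,0.006],[1,-0.78,-0.088,0.6,0,0,0.006]]}}

```text
clock: 31.45
position: [0.4677, -0.23, 0.0925]
tool_rot: [-3.14, -0.001, 1.341]
force: [0.8, -0.3, 0.3]
grip_width: 0.0854
```

```bash
python3 plan.py .4675 -.231 .027 76.7;  python3 snap.py u 410 220 325 160
```

```text
t 31.45 pos [ 0.4677 -0.23    0.0925] rpy [-1.799e+02 -1.000e-01  7.690e+01] w 0.0854 q [ 0.6   0.61 -0.35  1.98  0.34  0.61 -0.2 ]
F [ 0.8 -0.3  0.3] shift [-0.007  0.001  0.437] turn [-0.002 -0.001  0.003]
top crop origin 360 160
side crop origin 275 100
```

View pics/u.png

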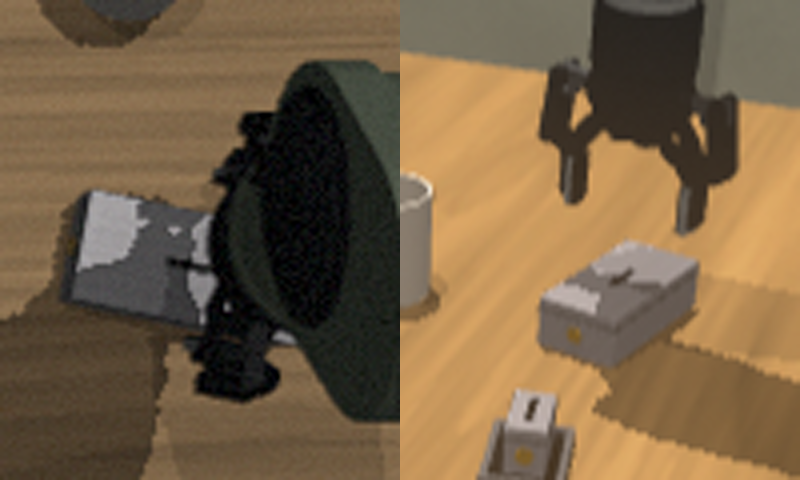

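Emit:
{"method": "arm_command", "body": {"deltas": [[1,-0.007,0,0.07,0,0,0],[1,-0.007,0,0.15,0,0,0],[1,-0.007,0,0.23,0,0,0],[1,-0.007,0,0.31,0,0,0],[1,-0.007,0,0.38,0,0,0],[1,-0.007,0,0.43,0,0,0],[1,-0.007,0,0.435,0,0,0]], "newtons": 70}}

```text
clock: 32.42
position: [0.4668, -0.2325, 0.0275]
tool_rot: [-3.141, -0.0, 1.338]
force: [-0.5, -0.1, -0.6]
grip_width: 0.0854
```

Emit:
{"method": "arm_command", "body": {"deltas": [[0.8,0,0,0,0,0,0],[0.7,0,0,0,0,0,0],[0.6,0,0,0,0,0,0],[0.5,0,0,0,0,0,0],[0.3,0,0,0,0,0,0],[0.1,0,0,0,0,0,0]], "newtons": 70}}

```text
clock: 33.17
position: [0.4679, -0.2329, 0.0288]
tool_rot: [3.139, 0.0, 1.338]
force: [0.8, 0.9, 15.2]
grip_width: 0.0628
```

Emit:
{"method": "arm_command", "body": {"deltas": [[0.1,0,0,-0.03,0,0,0],[0.1,0,0,-0.1,0,0,0],[0.1,0,0,-0.25,0,0,0],[0.1,0,0,-0.4,0,0,0],[0.1,0,0,-0.6,0,0,0],[0.1,0,0,-0.75,0,0,0],[0.1,0,0,-0.75,0,0,0]]}}

```text
clock: 34.05
position: [0.4673, -0.233, 0.1418]
tool_rot: [3.139, 0.001, 1.338]
force: [0.1, -0.6, -4.6]
grip_width: 0.0624
```

```bash
python3 plan.py .4785 .248 .14 88; python3 snap.py v 410 220 325 160
```

```text
t 34.05 pos [ 0.4673 -0.233   0.1418] rpy [179.9   0.   76.6] w 0.0624 q [ 0.64  0.53 -0.39  1.95  0.3   0.71 -0.16]
F [ 0.1 -0.6 -4.6] shift [ 3.137 -0.668  0.009] turn [ 0.003  0.001 -0.252]
top crop origin 360 160
side crop origin 275 100
```

View pics/v.png

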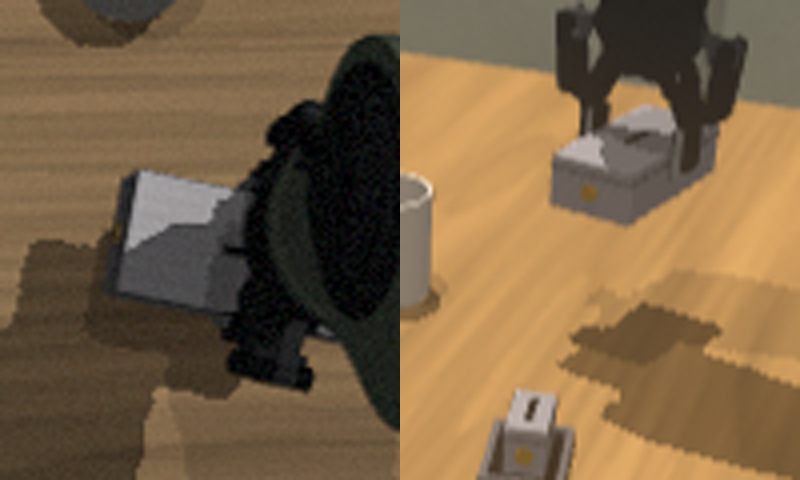

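Emit:
{"method": "arm_command", "body": {"deltas": [[0.1,0.1,-0.02,0,0,0,-0.02],[0.1,0.25,-0.05,0,0,0,-0.05],[0.1,0.45,-0.1,0,0,0,-0.1],[0.1,0.65,-0.14,0,0,0,-0.15],[0.1,0.85,-0.18,0,0,0,-0.2],[0.1,1,-0.21,0,0,0,-0.25],[0.1,1,-0.21,0,0,0,-0.25]]}}

```text
clock: 35.02
position: [0.4706, -0.0762, 0.1403]
tool_rot: [-3.141, -0.001, 1.54]
force: [-1.0, -0.6, -5.0]
grip_width: 0.0627
```

```bash
python3 plan.py .4785 .246 .14 88
```

```text
t 35.02 pos [ 0.4706 -0.0762  0.1403] rpy [-1.80e+02 -1.00e-01  8.82e+01] w 0.0627 q [ 0.39  0.48 -0.46  2.06  0.34  0.67 -0.32]
F [-1.  -0.6 -5. ] shift [ 2.148 -0.014  0.004] turn [-0.001 -0.001  0.005]
```

Emit:
{"method": "arm_command", "body": {"deltas": [[0.1,0.1,0,0,0,0,0],[0.1,0.25,0,0,0,0,0],[0.1,0.45,0,0,0,0,0],[0.1,0.65,0,0,0,0,0],[0.1,0.85,-0.01,0,0,0,0],[0.1,1,-0.01,0,0,0,0],[0.1,1,-0.01,0,0,0,0]]}}

```text
clock: 35.9
position: [0.4745, 0.0729, 0.1404]
tool_rot: [-3.142, -0.001, 1.537]
force: [-0.4, 0.3, -4.2]
grip_width: 0.0628
```

Emit:
{"method": "arm_command", "body": {"deltas": [[0.1,0.1,0,0,0,0,0],[0.1,0.25,0,0,0,0,0],[0.1,0.45,0,0,0,0,0],[0.1,0.65,0,0,0,0,0],[0.1,0.85,0,0,0,0,0],[0.1,1,0,0,0,0,0],[0.1,1,0,0,0,0,0]]}}

```text
clock: 36.78
position: [0.4798, 0.2226, 0.1404]
tool_rot: [-3.141, -0.001, 1.536]
force: [-1.5, -0.4, -5.4]
grip_width: 0.0627
```

```bash
python3 plan.py .4785 .246 .08 88; python3 snap.py w 200 210 265 240
```

```text
t 36.77 pos [0.4798 0.2226 0.1404] rpy [-1.8e+02 -1.0e-01  8.8e+01] w 0.0627 q [-0.21  0.55 -0.46  1.93  0.35  0.74 -0.91]
F [-1.5 -0.4 -5.4] shift [ 0.155 -0.014  0.403] turn [-0.    -0.001  0.001]
top crop origin 150 150
side crop origin 215 180
```

View pics/w.png

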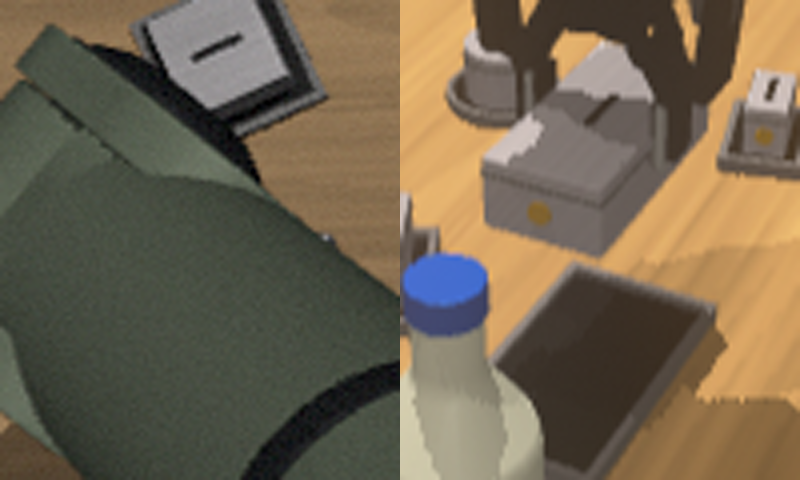

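```bash
python3 -c "
from h import *
for p in [(487,220),(602,256),(545,238)]: print(ray('side',((p[0]-400+.5)/4-.5+215,(p[1]+.5)/4-.5+180),.112))"
```

```text
[0.51320752 0.2814711  0.112     ]
[0.45030078 0.2849107  0.112     ]
[0.48102099 0.2831186  0.112     ]
```

Emit:
{"method": "arm_command", "body": {"deltas": [[0.1,0.05,-0.005,0.05,0,0,0],[0.1,0.1,-0.01,0.15,0,0,0],[0.1,0.155,-0.014,0.25,0,0,0],[0.1,0.155,-0.014,0.35,0,0,0],[0.1,0.155,-0.014,0.45,0,0,0],[0.1,0.155,-0.014,0.52,0,0,0],[0.1,0.155,-0.014,0.55,0,0,0],[0.1,0.155,-0.014,0.55,0,0,0]]}}

```text
clock: 37.88
position: [0.479, 0.2437, 0.0579]
tool_rot: [-3.142, 0.0, 1.534]
force: [0.4, -0.3, -4.1]
grip_width: 0.0624
```

```bash
python3 plan.py .4785 .246 .038 88; python3 snap.py x 200 210 265 240
```

```text
t 37.88 pos [0.479  0.2437 0.0579] rpy [-180.     0.    87.9] w 0.0624 q [-0.3   0.69 -0.38  1.95  0.45  0.59 -1.02]
F [ 0.4 -0.3 -4.1] shift [ 0.015 -0.004  0.133] turn [-0.     0.    -0.002]
top crop origin 150 150
side crop origin 215 180
```

View pics/x.png

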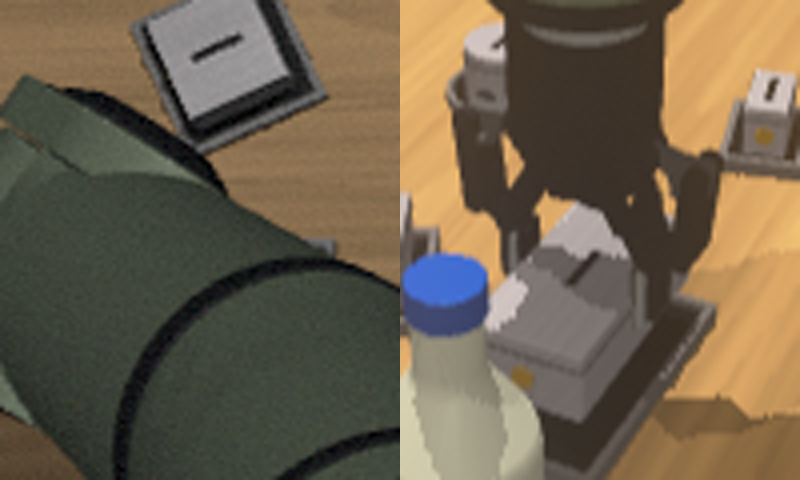

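Emit:
{"method": "arm_command", "body": {"deltas": [[0.1,0.02,0,0.02,0,0,0],[0.1,0.032,0,0.05,0,0,0],[0.1,0.032,0,0.08,0,0,0],[0.1,0.032,0,0.11,0,0,0],[0.1,0.032,0,0.13,0,0,0],[0.1,0.032,0,0.142,0,0,0],[0.1,0.032,0,0.142,0,0,0]]}}

```text
clock: 38.85
position: [0.4792, 0.2485, 0.0366]
tool_rot: [-3.141, 0.0, 1.534]
force: [0.4, 0.3, -5.2]
grip_width: 0.0629
```

```bash
python3 plan.py .4785 .2485 .0333 88; python3 snap.py y 200 210 265 240
```

```text
t 38.85 pos [0.4792 0.2485 0.0366] rpy [-180.     0.    87.9] w 0.0629 q [-0.33  0.73 -0.36  1.95  0.47  0.55 -1.04]
F [ 0.4  0.3 -5.2] shift [-0.    -0.005  0.022] turn [-0.     0.    -0.002]
top crop origin 150 150
side crop origin 215 180
```

View pics/y.png

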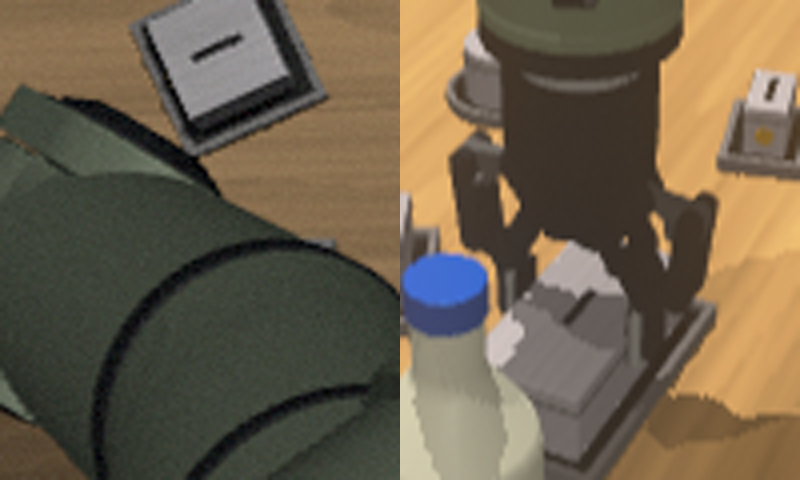

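Emit:
{"method": "arm_command", "body": {"deltas": [[0.1,0,0,0.008,0,0,0],[0.1,0,0,0.016,0,0,0],[0.1,0,0,0.02,0,0,0],[0.1,0,0,0.02,0,0,0]]}}

```text
clock: 39.45
position: [0.4792, 0.2485, 0.0339]
tool_rot: [3.141, 0.0, 1.534]
force: [-3.0, -1.4, 5.0]
grip_width: 0.063
```

Emit:
{"method": "arm_command", "body": {"deltas": [[0.1,0,0,0.005,0,0,0],[0.1,0,0,0.005,0,0,0],[0.5,0,0,0.004,0,0,0],[0.6,0,0,0.003,0,0,0],[0.7,0,0,0.003,0,0,0],[0.85,0,0,0.003,0,0,0],[0.85,0,0,0.003,0,0,0]]}}

```text
clock: 40.33
position: [0.4792, 0.2485, 0.0331]
tool_rot: [-3.142, 0.0, 1.534]
force: [0.5, -1.4, 0.5]
grip_width: 0.0792
```

Emit:
{"method": "arm_command", "body": {"deltas": [[0.85,0,0,-0.1,0,0,0],[0.85,0,0,-0.3,0,0,0],[0.85,0,0,-0.6,0,0,0],[0.85,0,0,-0.9,0,0,0],[0.85,0,0,-1,0,0,0],[0.85,0,0,-1,0,0,0]]}}

```text
clock: 41.08
position: [0.4795, 0.2485, 0.1843]
tool_rot: [3.14, -0.001, 1.534]
force: [1.4, 0.4, -0.1]
grip_width: 0.0789
```

Emit:
{"method": "arm_command", "body": {"deltas": [[0.85,-0.3,0,0,0,0,0],[0.85,-0.6,0,0,0,0,0],[0.85,-0.9,0,0,0,0,0],[0.85,-1,0,0,0,0,0],[0.85,-1,0,0,0,0,0]]}}

```text
clock: 41.7
position: [0.4735, 0.0982, 0.1826]
tool_rot: [-3.141, 0.0, 1.533]
force: [0.5, -0.3, 0.7]
grip_width: 0.0793
```

Emit:
{"method": "arm_command", "body": {"deltas": [[0.85,-0.3,0,0,0,0,0],[0.85,-0.6,0,0,0,0,0],[0.85,-0.9,0,0,0,0,0],[0.85,-1,0,0,0,0,0],[0.85,-1,0,0,0,0,0]]}}

```text
clock: 42.32
position: [0.4685, -0.0505, 0.183]
tool_rot: [-3.141, -0.001, 1.534]
force: [-0.7, 0.4, -0.3]
grip_width: 0.079
```

```bash
python3 plan.py .23 -.58 .2 88; python3 - <<'E'
from h import *
for n in('top','side'): cv2.imwrite(f'pics/z_{n}.png',cams.grab_frame(n))
E
```

```text
t 42.33 pos [ 0.4685 -0.0505  0.183 ] rpy [-180.    -0.    87.9] w 0.079 q [ 0.35  0.4  -0.47  2.04  0.26  0.75 -0.31]
F [-0.7  0.4 -0.3] shift [-3.585 -1.461 -0.115] turn [-0.    -0.001 -0.002]
```

View pics/z_top.png

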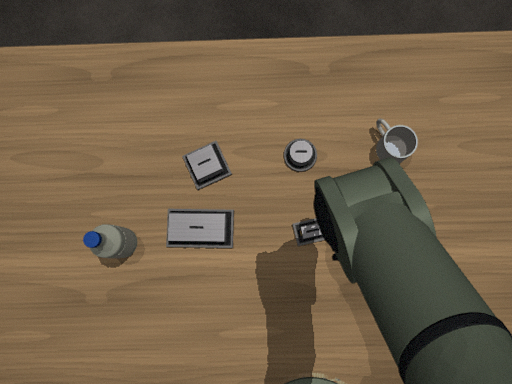

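View pics/z_side.png

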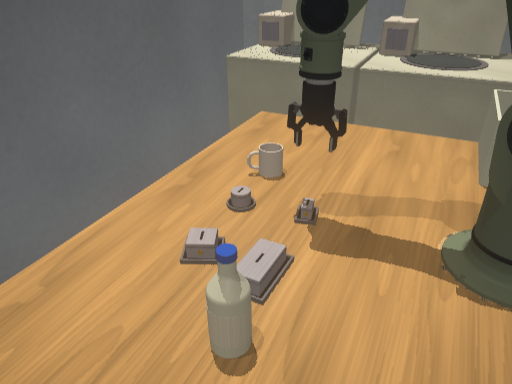

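Everything is in place. I'm measuring each box top against its cradle (bright blobs in the top view at z = 0.045; small box from the side view).

```bash
python3 - <<'E'
from h import *
t=cv2.imread('pics/z_top.png'); 
for nm,(cx,cy),C in(('square',(207,164),(630,230.5)),('round',(300,153),(648,6.5)),('long',(200,228),(478.5,248))):
    w=40 if nm=='long' else 24
    m=np.zeros(t.shape[:2],np.uint8); hs=cv2.cvtColor(t,cv2.COLOR_BGR2HSV)
    reg=(slice(cy-24,cy+24),slice(cx-w,cx+w)); m[reg]=((hs[...,1]<50)&(t.min(2)>125))[reg]
    k,l,st,ce=cv2.connectedComponentsWithStats(cv2.morphologyEx(m,cv2.MORPH_OPEN,np.ones((3,3),np.uint8)))
    i=1+np.argmax(st[1:,4]); cs,_=cv2.findContours((l==i).astype(np.uint8),cv2.RETR_EXTERNAL,cv2.CHAIN_APPROX_NONE)
    W=np.array([ray('top',p,.045)[:2] for p in cs[0].reshape(-1,2)])*1000
    r=cv2.minAreaRect(W.astype(np.float32)); print(nm,np.round(r[0],1),np.round(r[1],1),'off',np.round(np.array(r[0])-C,1))
s=cv2.imread('pics/z_side.png')
a=cv2.resize(s[190:230,285:330],None,fx=8,fy=8,interpolation=cv2.INTER_CUBIC);b=cv2.resize(s[225:305,220:305],None,fx=4,fy=4,interpolation=cv2.INTER_CUBIC)
cv2.imwrite('pics/z2.png',np.hstack([a,b]))
E
```

```text
square [628.4 231.6] [61.3 61.4] off [-1.6  1.1]
round [647.3   6.7] [48.6 47.3] off [-0.7  0.2]
long [477.2 250.2] [128.   59.3] off [-1.3  2.2]
```

View pics/z2.png

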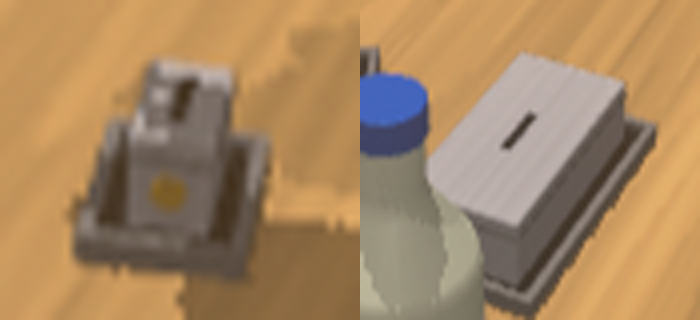

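```bash
python3 -c "
from workcell import job,telemetry
print(job.job_done()); o=telemetry.observe(); print(o['clock'],o['force'])"
```

```text
the job is handed in; nothing more can be done
None
the job is handed in; nothing more can be done
```

I took the stack apart from the top and set the small, round, square and long box each in its own cradle. Each was lowered until the wrist force showed contact, then released. I handed the job in with about 42 s on the robot's clock; no verdict was reported.

- **Box centres:** in the last top view, the square box was about 2 mm off its cradle's centre, the round box about 1 mm and the long box about 2.5 mm, against the 14 mm allowed.
- **Small box:** I checked this one only by eye, because the arm partly hid it from above. In the side view it sits flat and clear of the lip on all sides.
- **Bystanders:** the mug and bottle appear at the same pixels as at the start.
- **Gripper:** it is open, about 18 cm above the counter, and the force reading was near zero.
- **Disagreements:** while picking up, the two cameras differed by 4 to 10 mm in y on the boxes' positions, so I used values between them. The end-face position I saw of the held long box was also about 5 mm off what I expected, so I moved its set-down point by about 2.5 mm.

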